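# Clear the milling tray with brush and shovel

## Robot

A 6-joint arm with a two-finger parallel gripper is mounted at the origin on the work surface. World frame = base frame: x ahead of the robot, y to its left, z up, the work surface at z = 0. Lengths are in m, angles in rad, forces in N, time in s.
With the tool pointing down it reaches from about 0.375 to 0.975 m from the base axis. Payload 3.8 kg.
Tool frame: the origin (TCP) lies on the centre line of the jaws, within the pads' length; the fingertips stand 17 mm ahead of it and the grasp point (between the pads) lies 2 mm behind it (bot.tip_extent is the distance from the TCP to the fingertips, in m); z points along the fingers, y is the line along which they close (so a half turn about z gives the same grasp; the last joint's range is limited). The gripper opens to 85 mm and grips with 20 to 120 N. Pads are 22 mm wide; open, the fingers measure 114 mm over their backs; the gripper's body (76 mm by 85 mm) begins 54 mm behind the grasp point. The pads swing forward as they close: fully open they stand 13 mm farther back than shut.
Start: joints at [-1.327, 0.264, 1.604, -0, 1.274, -0.037], TCP at [0.187, -0.649, 0.217] pointing down, gripper open.
Joint ranges: [-2.63, 2.63], [-0.94, 2.18], [0.31, 2.57], [-1.31, 4.45], [0, 2.66], [-2.55, 2.55]. Speed limits (rad/s): [2.57, 2.57, 3.14, 3.14, 3.14, 3.14].

## Interface

Orientations are given as a rotation vector (axis times angle).
In Python, from workcell import readout, read_camera, finish_job, bot gives the robot as it stands.
- The arm moves only by the tool jog_arm, never from a script. Its argument "deltas" is one flat list of numbers, 7 for each row, row after row: the shift along the tool's x, y, z in m, then the turn, a rotation vector about the tool's x, y, z in degrees, then the gripper command: -1 is shut, 1 is fully open, values between are in proportion. A call has 1 to 8 rows; each row is the pose to reach, as a shift and turn from the pose commanded when the call began, along the tool's axes at that moment; what a row does not reach only later rows make up. A row lasts 1/10 s, in which the tool goes at most 50 mm and 8.59 degrees, less where a joint would pass 70% of its speed; a pose out of reach is approached as far as the arm can. A call with a gripper value outside its range is refused whole. The fingers move at their own pace and stop on an object; "squeeze" is the grip in N (left out, the last holds). Time passes only in rows, so rows that repeat a pose let the fingers close. It gives the time, the measured TCP pose, the force, the opening and the grip force at its end, in the units of the state.
- readout.read_state(): the state, without advancing time (a new reading comes with each control period).
- read_camera(name): name is "scene" or "top"; returns a dict with "color" (384x512x3 uint8, blue, green, red), "fx", "fy", "cx", "cy" (pixels), "dist" ([k1, k2, p1, p2, k3] as OpenCV has them; the pictures are not rectified), "origin" and "attitude" of the camera in the world. Camera axes: x right, y down, z forward; pixel columns grow to the right and rows downward; lengths in m; the calibration is good to about 2 mm. A picture is of the moment at which its call begins. There is no depth.
- finish_job(): hands the job in; it is judged then, once.
The state is a dict: "time": time; "q": joint angles; "joint_vel": joint speeds; "joint_torque": joint torques, N m; "tool_pos": TCP position; "tcp_rot": TCP orientation; "wrist_force": force on the tool from outside, world axes, zero at the start; "torque": the same for the moment, N m; "width": opening from 0.0 (shut) to 1.0 (fully open); "grip_force": force on a finger pad.
Only numpy, scipy, OpenCV 4.12 (cv2) and the standard library are available. Lean on these libraries where they do the work, as an engineer would, in place of code of your own. Each camera call takes 0.05 s, during which the arm holds its last target. There are 200 camera calls.

## Task

Clear the stone offcuts off the milling machine's tray: lay the small shovel against the tray's open side, sweep all the offcuts onto its blade with the brush (never fingers on an offcut that lies on the tray), carry them all together to the scrap bin, rest the blade's front edge on the bin's rim, and with the edge still pressed on the rim tip and scrape the blade until every offcut is off it and in the bin. Leave the shovel lying flat and the brush standing upright on the rubber mat, and do not disturb the other things on the bench; an offcut that has fallen off the tray or the shovel may be picked up by hand.

Things in the scene. Friction and masses are not known exactly. Their poses are not given: they have to be found in the camera images.
- mill: Milling machine, fixed. Origin: on the bench under the middle of its tray. Tray: flat aluminium top 30 mm above the bench, lips 12 mm high and 5 mm thick on three sides (inner faces at x = -75, x = +75, y = +84 mm); the side at y = -85 mm is open, a plain upright face down to the bench. Column (42 mm thick, 245 mm high) at x = +130, y = +45; its head is turned away to +x, nothing hangs over the tray.
- tray_edge (a point): Middle of the tray's open edge, on its top (mill frame 0, -85, 30 mm); axes as the mill's: -y points out over the bench, where the shovel belongs.
- shovel: Flat steel shovel, 0.22 kg. Origin: underside, middle of blade. Blade 115 (x) by 166 (y) by 3 mm; front edge at x = +57.5 open; side walls 21 mm high from x = -57 to +42, back wall 33 mm high at x = -56. Straight handle to -x, x = -57 to -165, 22 mm wide (y), 20 thick, its middle 38 mm above the underside. z up when flat. Offcuts slide on the blade at slopes over 20 to 25 degrees.
- shovel_edge (a point): Middle of the shovel's front edge, on the underside; axes as the shovel's.
- shovel_grip (a point): A good place to grip the handle, on its middle line, 105 mm behind the shovel's origin and 38 mm above its underside; fingers close along y.
- brush: Block brush, 0.13 kg, standing on its stiff bristles. Origin: middle of the bristles' underside. Bristles 125 (x) by 52 (y) by 24 mm high, wooden block 130 by 54 mm over them to 38 mm high, on top a ridge handle 90 (x) by 20 mm (y) from 38 to 70 mm high, gripped across y. Sweep with its long side, along its y.
- mat: Thin black rubber mat, 300 mm (x) by 260 mm (y), 3 mm thick, fixed to the bench; the shovel and brush start on it and belong there. Origin: middle of its underside, so its top is at z = 3 mm.
- bin: Open grey scrap bin, fixed to the bench, 180 by 180 mm outside, 80 mm high (the rim), walls and floor 5 mm. Origin: middle of its underside.
- offcut1: Dry stone (plaster) offcut, a rough yellow block of about 60 (x) by 35 (y) by 25 (z) mm, 50 g, lying on the tray. Origin: middle of its underside as it lies at the start. May be absent (2 to 4 are present).
- offcut2: Dry stone (plaster) offcut, a rough yellow block of about 60 (x) by 35 (y) by 25 (z) mm, 50 g, lying on the tray. Origin: middle of its underside as it lies at the start. May be absent (2 to 4 are present).
- offcut3: Dry stone (plaster) offcut, a rough yellow block of about 60 (x) by 35 (y) by 25 (z) mm, 50 g, lying on the tray. Origin: middle of its underside as it lies at the start. May be absent (2 to 4 are present).
- offcut4: Dry stone (plaster) offcut, a rough yellow block of about 60 (x) by 35 (y) by 25 (z) mm, 50 g, lying on the tray. Origin: middle of its underside as it lies at the start. May be absent (2 to 4 are present).
- jaw_cast: Bystander: finished yellow stone jaw model, about 70 by 70 by 45 mm. Origin under its middle. Leave alone.
- jar: Bystander: clear closed jar, 64 mm across, 70 mm high. Origin under its middle. Leave alone.
- bur_stand: Bystander: round white stand with cutters, 70 mm across, 55 mm high. Origin under its middle. Leave alone.
- wax_tin: Bystander: flat steel tin, 90 by 60 by 22 mm. Origin under its middle. Leave alone.
- spatula: Bystander: spatula lying on the bench, 170 mm long. Leave alone.

How it is judged:
On the way, in this order (a step that is already met when the one before it is completed fails the run):
1. the brush sweeps an offcut that lies on the tray (((x of offcut1 in the frame of mill between -0.085 and 0.085 m and y of offcut1 in the frame of mill between -0.088 and 0.092 m and z of offcut1 in the frame of mill between 0.022 and 0.12 m and contact force between brush and offcut1 above 0.03 N) or (x of offcut2 in the frame of mill between -0.085 and 0.085 m and y of offcut2 in the frame of mill between -0.088 and 0.092 m and z of offcut2 in the frame of mill between 0.022 and 0.12 m and contact force between brush and offcut2 above 0.03 N) or (x of offcut3 in the frame of mill between -0.085 and 0.085 m and y of offcut3 in the frame of mill between -0.088 and 0.092 m and z of offcut3 in the frame of mill between 0.022 and 0.12 m and contact force between brush and offcut3 above 0.03 N) or (x of offcut4 in the frame of mill between -0.085 and 0.085 m and y of offcut4 in the frame of mill between -0.088 and 0.092 m and z of offcut4 in the frame of mill between 0.022 and 0.12 m and contact force between brush and offcut4 above 0.03 N))), for 0.02 s.
2. every offcut lies on the shovel's blade at once (x of offcut1 in the frame of shovel between -0.075 and 0.07 m and y of offcut1 in the frame of shovel between -0.085 and 0.085 m and z of offcut1 in the frame of shovel between -0.005 and 0.09 m and x of offcut2 in the frame of shovel between -0.075 and 0.07 m and y of offcut2 in the frame of shovel between -0.085 and 0.085 m and z of offcut2 in the frame of shovel between -0.005 and 0.09 m and x of offcut3 in the frame of shovel between -0.075 and 0.07 m and y of offcut3 in the frame of shovel between -0.085 and 0.085 m and z of offcut3 in the frame of shovel between -0.005 and 0.09 m and x of offcut4 in the frame of shovel between -0.075 and 0.07 m and y of offcut4 in the frame of shovel between -0.085 and 0.085 m and z of offcut4 in the frame of shovel between -0.005 and 0.09 m), for 0.3 s.
3. the shovel's front edge rests on the bin's rim (over 1 N) with offcuts still on the blade (x of shovel_edge in the frame of bin between -0.12 and 0.12 m and y of shovel_edge in the frame of bin between -0.12 and 0.12 m and z of shovel_edge in the frame of bin between 0.03 and 0.14 m and contact force between shovel and bin above 1 N and ((x of offcut1 in the frame of shovel between -0.075 and 0.07 m and y of offcut1 in the frame of shovel between -0.085 and 0.085 m and z of offcut1 in the frame of shovel between -0.005 and 0.09 m) or (x of offcut2 in the frame of shovel between -0.075 and 0.07 m and y of offcut2 in the frame of shovel between -0.085 and 0.085 m and z of offcut2 in the frame of shovel between -0.005 and 0.09 m) or (x of offcut3 in the frame of shovel between -0.075 and 0.07 m and y of offcut3 in the frame of shovel between -0.085 and 0.085 m and z of offcut3 in the frame of shovel between -0.005 and 0.09 m) or (x of offcut4 in the frame of shovel between -0.075 and 0.07 m and y of offcut4 in the frame of shovel between -0.085 and 0.085 m and z of offcut4 in the frame of shovel between -0.005 and 0.09 m))), for 0.1 s.
4. with the edge pressed on the rim (over 1 N) the blade has been cleared of every offcut (x of shovel_edge in the frame of bin between -0.12 and 0.12 m and y of shovel_edge in the frame of bin between -0.12 and 0.12 m and z of shovel_edge in the frame of bin between 0.03 and 0.14 m and contact force between shovel and bin above 1 N and not (x of offcut1 in the frame of shovel between -0.075 and 0.07 m and y of offcut1 in the frame of shovel between -0.085 and 0.085 m and z of offcut1 in the frame of shovel between -0.005 and 0.09 m) and not (x of offcut2 in the frame of shovel between -0.075 and 0.07 m and y of offcut2 in the frame of shovel between -0.085 and 0.085 m and z of offcut2 in the frame of shovel between -0.005 and 0.09 m) and not (x of offcut3 in the frame of shovel between -0.075 and 0.07 m and y of offcut3 in the frame of shovel between -0.085 and 0.085 m and z of offcut3 in the frame of shovel between -0.005 and 0.09 m) and not (x of offcut4 in the frame of shovel between -0.075 and 0.07 m and y of offcut4 in the frame of shovel between -0.085 and 0.085 m and z of offcut4 in the frame of shovel between -0.005 and 0.09 m)), for 0.1 s.
At the end, for the whole second after the job is handed in: Every offcut present lies at rest inside the bin, below its rim; the shovel lies flat (within about 6 degrees) with the middle of its blade over the mat; the brush stands upright on its bristles (within about 7 degrees) with its middle over the mat (x of offcut1 in the frame of bin between -0.088 and 0.088 m and y of offcut1 in the frame of bin between -0.088 and 0.088 m and z of offcut1 in the frame of bin between 0 and 0.078 m and linear speed of each of offcut1, offcut2, offcut3, offcut4, shovel, brush below 0.03 m/s and x of offcut2 in the frame of bin between -0.088 and 0.088 m and y of offcut2 in the frame of bin between -0.088 and 0.088 m and z of offcut2 in the frame of bin between 0 and 0.078 m and x of offcut3 in the frame of bin between -0.088 and 0.088 m and y of offcut3 in the frame of bin between -0.088 and 0.088 m and z of offcut3 in the frame of bin between 0 and 0.078 m and x of offcut4 in the frame of bin between -0.088 and 0.088 m and y of offcut4 in the frame of bin between -0.088 and 0.088 m and z of offcut4 in the frame of bin between 0 and 0.078 m and x of shovel in the frame of mat between -0.15 and 0.15 m and y of shovel in the frame of mat between -0.13 and 0.13 m and z of shovel in the frame of mat between 0 and 0.02 m and angle between shovel's own z axis and vertical below 0.1 rad and x of brush in the frame of mat between -0.15 and 0.15 m and y of brush in the frame of mat between -0.13 and 0.13 m and z of brush in the frame of mat between 0 and 0.02 m and angle between brush's own z axis and vertical below 0.12 rad); the robot touches nothing.
It fails at once if a finger pushes or grips an offcut that lies on the tray (over 0.5 N) ((x of offcut1 in the frame of mill between -0.085 and 0.085 m and y of offcut1 in the frame of mill between -0.088 and 0.092 m and z of offcut1 in the frame of mill between 0.022 and 0.12 m and contact force between the fingers and offcut1 above 0.5 N) or (x of offcut2 in the frame of mill between -0.085 and 0.085 m and y of offcut2 in the frame of mill between -0.088 and 0.092 m and z of offcut2 in the frame of mill between 0.022 and 0.12 m and contact force between the fingers and offcut2 above 0.5 N) or (x of offcut3 in the frame of mill between -0.085 and 0.085 m and y of offcut3 in the frame of mill between -0.088 and 0.092 m and z of offcut3 in the frame of mill between 0.022 and 0.12 m and contact force between the fingers and offcut3 above 0.5 N) or (x of offcut4 in the frame of mill between -0.085 and 0.085 m and y of offcut4 in the frame of mill between -0.088 and 0.092 m and z of offcut4 in the frame of mill between 0.022 and 0.12 m and contact force between the fingers and offcut4 above 0.5 N)).
It fails at once if a bystander is moved more than 40 mm (distance of any of jaw_cast, jar, bur_stand, wax_tin, spatula from where it was at the start of the episode above 0.04 m).
Of offcut1, offcut2, offcut3, offcut4 only 2 to 4 are there at a start; the rules pass over those that are not, and their reading is None.
At some moment in a run one of brush, shovel may be knocked a few centimetres aside while the robot is not near it.
It also fails if it takes over 210 s, if anything falls off the work surface, if the arm or the gripper's body presses on something with over 40 N, if the wrist force passes 120 N, or if a joint passes its speed limit or range.

## Working session

There is one attempt and no reset: what is moved stays moved. The work goes in short steps, Python scripts to look and compute and a tool call to move; the robot and the scene stay as the last step left them, time stands still between calls to the robot, and variables do not carry over. Pictures are saved under pics/ and viewed, at most 14 in all, crops included, and the job is handed in when it is done.

Besides the shell and the picture viewer there is one more tool, called after ">>>" as a command line: name --argument value ..., lists and objects as JSON in quotes. jog_arm: Moves the arm, as the interface text tells. Its arguments: {"type":"object","properties":{"deltas":{"type":"array"},"squeeze":{"type":"number"}},"required":["deltas"]}

```bash
mkdir -p pics; ls; cat > h.py <<'E'
import numpy as np, cv2
from scipy.spatial.transform import Rotation as R
from workcell import readout, read_camera, finish_job, bot
def att(c):
    a=np.array(c["attitude"],float)
    return a if a.shape==(3,3) else (R.from_rotvec(a).as_matrix() if a.size==3 else R.from_quat(a).as_matrix())
def K(c): return np.array([[c["fx"],0,c["cx"]],[0,c["fy"],c["cy"]],[0,0,1.]])
def px2w(c,uv,z):
    p=cv2.undistortPoints(np.array(uv,float).reshape(-1,1,2),K(c),np.array(c["dist"],float)).reshape(-1,2)
    d=np.c_[p,np.ones(len(p))]@att(c).T; o=np.array(c["origin"])
    return o+d*((z-o[2])/d[:,2])[:,None]
def w2px(c,P):
    A=att(c); P=np.array(P,float).reshape(-1,3)
    q=(P-np.array(c["origin"]))@A
    return cv2.projectPoints(q,np.zeros(3),np.zeros(3),K(c),np.array(c["dist"],float))[0].reshape(-1,2)
def shot(name,f,box=None,s=1):
    c=read_camera(name); im=c["color"]
    if box: im=im[box[1]:box[3],box[0]:box[2]]
    if s!=1: im=cv2.resize(im,None,fx=s,fy=s,interpolation=cv2.INTER_CUBIC)
    cv2.imwrite("pics/"+f,im); return c
E
python3 - <<'E'
from h import *
for n in("top","scene"):
    c=shot(n,n+"0.png",s=1.5)
    print(n,c["origin"],c["attitude"],c["fx"],c["dist"],w2px(c,[[.5,0,0],[.7,0,0],[.5,.3,0]]))
print(readout.read_state())
E
```

```text
pics
top [0.52096574 0.02091245 1.27106073] [-2.23522752  2.17262325 -0.03068363] 400.1242630079409 [0.02434524 0.         0.         0.         0.        ] [[257.62128078 212.18802249]
 [259.37090821 149.41627239]
 [163.09306467 209.5125107 ]]
scene [1.09548212 0.78842328 1.17889742] [-0.80327319 -2.65101481  0.98327308] 493.4766540001744 [-0.07004014  0.          0.          0.          0.        ] [[273.82092845 200.2050609 ]
 [218.70915516 228.86677109]
 [335.52475907 268.67770111]]
{'time': 0.1, 'q': array([-1.32689915e+00,  2.64677305e-01,  1.60524054e+00,  4.68712959e-06,
        1.27372316e+00, -3.68771724e-02]), 'joint_vel': array([ 1.27064860e-03,  9.00199403e-04, -2.19478450e-03, -3.92284857e-04,
       -8.18758417e-04,  4.19152702e-05]), 'joint_torque': array([-1.84525061e-04, -5.16706681e+01, -3.68590665e+01, -1.04550279e-04,
        6.29885093e-03,  8.57587196e-06]), 'tool_pos': array([ 0.18688837, -0.64788625,  0.21588524]), 'tcp_rot': array([-3.10866781e+00, -4.39304747e-01,  3.25243224e-04]), 'wrist_force': array([-0.58635279, -0.24371735, -1.01061258]), 'torque': array([ 0.01130851, -0.04881259,  0.02301929]), 'grip_force': 0.0, 'width': 0.9980810979818757}
```

View pics/top0.png

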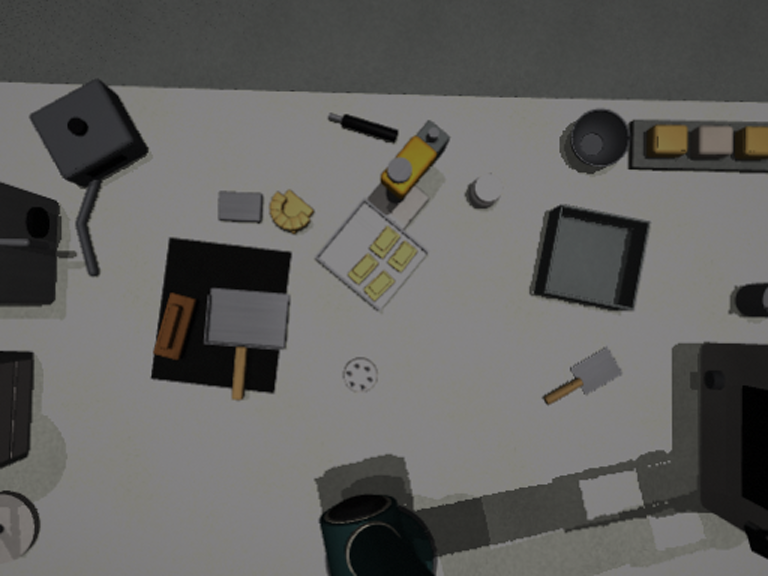

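View pics/scene0.png

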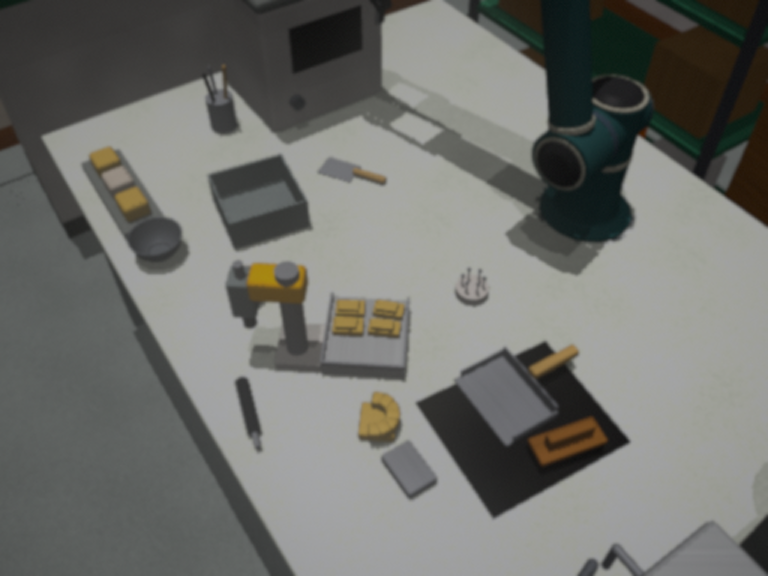

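The mill sits near the middle, with its open side facing down-right in the top view and 4 offcuts on it. The mat, shovel and brush are on the left, the bin is on the right, and the bur stand is at (360,374). Next I'll measure these.

```bash
python3 - <<'E'
from h import *
print([a for a in dir(bot) if a[0]!='_'])
c=shot("top","t1.png",(95,120,305,280),3.7)
im=c["color"]
hsv=cv2.cvtColor(im,cv2.COLOR_BGR2HSV)
def rects(m,z,name,amin):
    for k in cv2.findContours(m,cv2.RETR_EXTERNAL,cv2.CHAIN_APPROX_NONE)[0]:
        if cv2.contourArea(k)>amin:
            b=cv2.boxPoints(cv2.minAreaRect(k)); w=px2w(c,b,z)
            e=w[1]-w[0]; f=w[2]-w[1]
            print(name,b.mean(0).round(1),w.mean(0).round(4),np.linalg.norm(e).round(3),np.degrees(np.arctan2(e[1],e[0])).round(1),np.linalg.norm(f).round(3),np.degrees(np.arctan2(f[1],f[0])).round(1))
print(hsv[171,257],hsv[205,118],hsv[250,159],hsv[217,118])
rects(cv2.inRange(hsv,(20,60,60),(35,255,255)),.055,"yel",30)
rects(cv2.inRange(hsv,(5,120,30),(19,255,255)),.04,"org",30)
for n,z,p in [("tray",.042,[(368,203),(427,255),(380,310),(317,258)]),("mat",.003,[(170,238),(292,252),(274,393),(151,378)]),("bin",.08,[(563,206),(649,220),(634,310),(532,295)])]:
    w=px2w(c,np.array(p)/1.5,z);print(n,w.mean(0).round(3),w.round(3).tolist())
E
```

```text
['MotionError', 'tip_extent']
[  0   2 122] [ 13 172  74] [ 17 129 127] [ 14 182  28]
yel [252.5 190. ] [0.5679 0.0183 0.055 ] 0.058 -43.3 0.032 -133.4
yel [241.8 178.8] [0.6011 0.052  0.055 ] 0.061 -41.0 0.031 -131.1
yel [267.8 170.6] [ 0.6281 -0.0267  0.055 ] 0.057 -36.2 0.034 -126.4
yel [256.2 161.1] [0.6561 0.0096 0.055 ] 0.059 -37.0 0.035 -127.2
yel [192.2 140.7] [0.7131 0.2066 0.055 ] 0.072 -38.7 0.089 -129.0
yel [272.6 109. ] [ 0.8174 -0.0361  0.055 ] 0.111 -37.6 0.056 -127.9
yel [504.   93.5] [ 0.8813 -0.7338  0.055 ] 0.042 -88.9 0.058 -179.1
yel [447.  92.] [ 0.8823 -0.5638  0.055 ] 0.066 -88.8 0.055 -178.9
org [375.3 260.1] [ 0.3651 -0.3621  0.04  ] 0.081 -58.7 0.015 -149.2
org [159. 248.] [0.3826 0.2993 0.04  ] 0.104 -3.1 0.024 -93.6
org [115.7 217.1] [0.4734 0.4353 0.04  ] 0.131 -13.6 0.055 -104.3
org [272.8 111.8] [ 0.8124 -0.0375  0.04  ] 0.123 -43.3 0.064 -133.6
tray [0.627 0.032 0.042] [[0.736, 0.045, 0.042], [0.633, -0.079, 0.042], [0.517, 0.014, 0.042], [0.62, 0.147, 0.042]]
mat [0.497 0.347 0.003] [[0.657, 0.462, 0.003], [0.635, 0.204, 0.003], [0.337, 0.232, 0.003], [0.361, 0.49, 0.003]]
bin [ 0.633 -0.407  0.08 ] [[0.734, -0.343, 0.08], [0.711, -0.513, 0.08], [0.532, -0.486, 0.08], [0.556, -0.285, 0.08]]
```

View pics/t1.png

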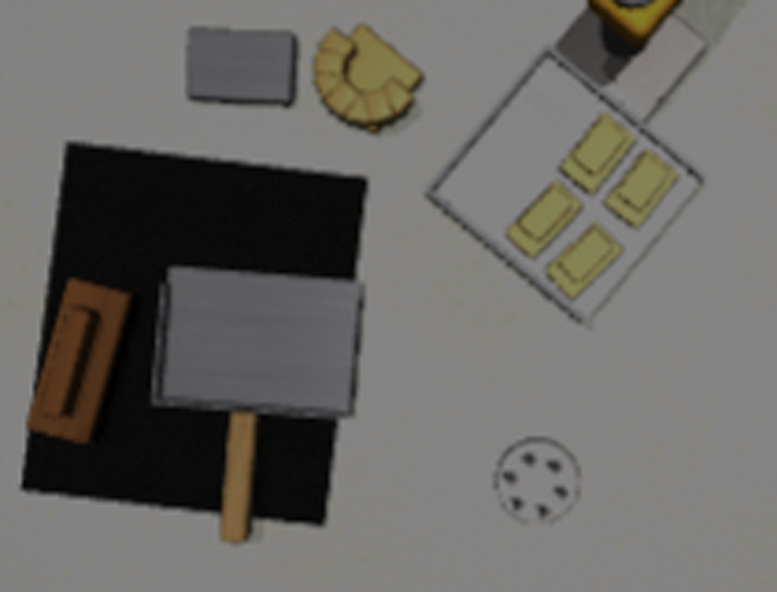

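The open edge of the tray runs from the right corner to the bottom corner, crop (703,180) to (588,325). Next I'll fit the poses by least squares.

```bash
cat >> h.py <<'E'
from scipy.optimize import least_squares
def fit(c,model,uv,x0):
    model=np.array(model,float);uv=np.array(uv,float)
    def f(x):
        a=x[2];Rz=np.array([[np.cos(a),-np.sin(a),0],[np.sin(a),np.cos(a),0],[0,0,1]])
        return (w2px(c,model@Rz.T+[x[0],x[1],0])-uv).ravel()
    r=least_squares(f,[x0[0],x0[1],np.radians(x0[2])],loss="soft_l1")
    return np.r_[r.x[:2],np.degrees(r.x[2])],np.abs(r.fun).max()
def go(p,yaw,pitch=0.,tool=None):
    "TCP target; yaw=world angle of tool x (down). pitch=deg front (tool x) down. prints tool-frame delta and rows"
    s=readout.read_state(); A=R.from_rotvec(s["tcp_rot"])
    y=np.radians(yaw)
    X=np.array([np.cos(y),np.sin(y),0]);Z=np.array([0,0,-1.])
    B=R.from_matrix(np.c_[X,np.cross(Z,X),Z])*R.from_euler("y",-pitch,degrees=True)
    d=A.inv().apply(np.array(p)-s["tool_pos"]); r=np.degrees((A.inv()*B).as_rotvec())
    print("t%.1f"%s["time"],"pos",s["tool_pos"].round(4),"delta",d.round(4),r.round(2),"rows",int(np.ceil(max(np.linalg.norm(d)/.05,np.linalg.norm(r)/8.59)))+1,"w",round(s["width"],3))
def P(o,yaw,l):
    a=np.radians(yaw);l=np.array(l,float)
    return np.array([o[0]+np.cos(a)*l[0]-np.sin(a)*l[1],o[1]+np.sin(a)*l[0]+np.cos(a)*l[1],l[2] if len(l)>2 else 0])
E
python3 - <<'E'
from h import *
c=read_camera("top")
cr=lambda p:np.array(p)/3.7+[95-.5+.5/3.7,120-.5+.5/3.7]
print("mill",fit(c,[[-.08,.089,.042],[.08,.089,.042],[.08,-.085,.042],[-.08,-.085,.042]],cr([(428,193),(549,52),(703,180),(588,325)]),(.627,.032,-39.5)))
print("shovel",fit(c,[[.0575,.083,.006],[.0575,-.083,.006],[-.0575,-.083,.036],[-.0575,.083,.036],[-.165,0,.051]],cr([(168,266),(363,283),(352,415),(152,405),(235,541)]),(.49,.29,-4)))
print("mat",fit(c,[[.15,.13,.003],[.15,-.13,.003],[-.15,-.13,.003],[-.15,.13,.003]],cr([(66,143),(367,178),(325,525),(22,490)]),(.497,.347,-5)))
f=lambda p:(np.array(p)+.5)/1.5-.5
print("bin",fit(c,[[.09,.09,.08],[.09,-.09,.08],[-.09,-.09,.08],[-.09,.09,.08]],f([(563,206),(649,220),(634,310),(532,295)]),(.633,-.407,-8)))
print("bur",px2w(c,f([(360,374)]),.03), "jar",px2w(c,f([(486,190)]),.05),"spat",px2w(c,f([(545,402),(597,372)]),.01))
E
```

```text
mill (array([ 6.27837553e-01,  3.20823362e-02, -3.80134799e+01]), np.float64(1.7962526073067124))
shovel (array([ 0.49366181,  0.29076093, -1.92406422]), np.float64(1.045875738738573))
mat (array([ 0.49805973,  0.34870739, -4.96980609]), np.float64(0.30720063908060524))
bin (array([ 0.63366753, -0.40984415, -8.59828443]), np.float64(7.59656228174083))
bur [[0.3849113 0.0522368 0.03     ]] jar [[ 0.76876957 -0.19454481  0.05      ]] spat [[ 0.33613818 -0.33415779  0.01      ]
 [ 0.40163586 -0.44078817  0.01      ]]
```

```bash
python3 - <<'E'
from h import *
c=read_camera("top"); im=c["color"]
im=cv2.convertScaleAbs(im,alpha=1.6)
def crop(b,s,polys):
    o=cv2.resize(im[b[1]:b[3],b[0]:b[2]],None,fx=s,fy=s,interpolation=cv2.INTER_CUBIC)
    for p,col in polys:
        q=(w2px(c,p)-[b[0],b[1]]+.5)*s
        cv2.polylines(o,[q.round().astype(int).reshape(-1,1,2)],True,col,1)
    return o
m=(.6278,.0321);mp=lambda z,yw:[P(m,yw,(x,y,z)) for x,y in [(-.08,.089),(.08,.089),(.08,-.085),(-.08,-.085)]]
b0=(.6337,-.4098);bp=lambda z:[P(b0,-8.6,(x,y,z)) for x,y in [(.09,.09),(.09,-.09),(-.09,-.09),(-.09,.09)]]
a=crop((205,125,295,215),4.4,[(mp(.042,-38),(0,0,255)),(mp(0,-38),(0,255,0))])
b=crop((347,125,437,215),4.4,[(bp(.08),(0,0,255)),(bp(0),(0,255,0))])
cv2.imwrite("pics/ov.png",np.hstack([a,b]))
E
```

```text
(no output)
```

View pics/ov.png

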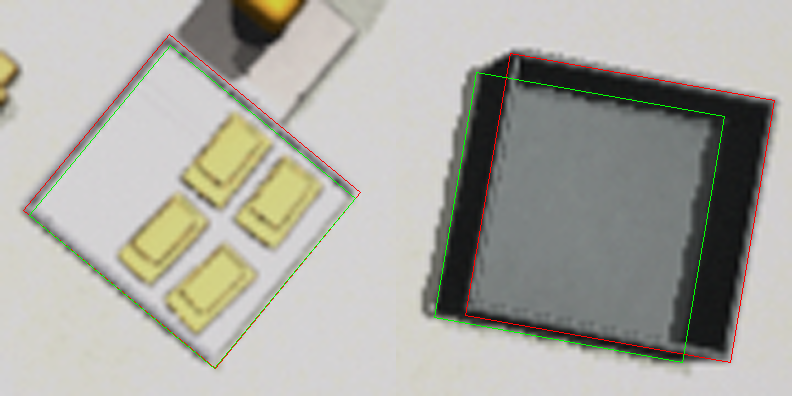

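```bash
python3 - <<'E'
from h import *
g=P((.4937,.2908),-2.5,(-.105,0)); print(g)
go([.5,-.2,.25],-2.5); go([g[0],g[1],.15],-2.5)
E
```

```text
[0.38879994 0.29538004 0.        ]
t0.2 pos [ 0.187  -0.6482  0.2164] delta [ 0.425  -0.3439 -0.0332] [-7.000e-02  1.000e-02  1.859e+01] rows 12 w 0.997
t0.2 pos [ 0.187  -0.6482  0.2164] delta [ 0.4554 -0.8506  0.0674] [-7.000e-02  1.000e-02  1.859e+01] rows 21 w 0.997
```

>>> jog_arm --deltas '[0.425, -0.344, -0.033, 0, 0, 18.6, 1, 0.425, -0.344, -0.033, 0, 0, 18.6, 1, 0.425, -0.344, -0.033, 0, 0, 18.6, 1, 0.425, -0.344, -0.033, 0, 0, 18.6, 1, 0.425, -0.344, -0.033, 0, 0, 18.6, 1, 0.425, -0.344, -0.033, 0, 0, 18.6, 1, 0.425, -0.344, -0.033, 0, 0, 18.6, 1, 0.425, -0.344, -0.033, 0, 0, 18.6, 1]'

```text
time: 1.05
tool_pos: [0.4164, -0.3194, 0.2415]
tcp_rot: [3.141, -0.069, 0.001]
wrist_force: [0.6, -0.4, 0.5]
width: 1.002
grip_force: 0.0
```

```bash
python3 - <<'E'
from h import *
go([.389,.2954,.2],-2.5)
E
```

```text
t1.1 pos [ 0.4164 -0.3194  0.2415] delta [-0.0545 -0.613   0.0413] [ 0.02 -0.03 -0.03] rows 14 w 1.002
```

>>> jog_arm --deltas '[0.03, -0.4, 0.02, 0, 0, 0, 1, 0.03, -0.4, 0.02, 0, 0, 0, 1, 0.03, -0.4, 0.02, 0, 0, 0, 1, 0.03, -0.4, 0.02, 0, 0, 0, 1, 0.03, -0.4, 0.02, 0, 0, 0, 1, 0.03, -0.4, 0.02, 0, 0, 0, 1, 0.03, -0.4, 0.02, 0, 0, 0, 1, 0.03, -0.4, 0.02, 0, 0, 0, 1]'

```text
time: 1.85
tool_pos: [0.4628, 0.0775, 0.2215]
tcp_rot: [-3.141, 0.069, -0.002]
wrist_force: [0.6, -0.8, 0.1]
width: 1.002
grip_force: 0.0
```

```bash
python3 - <<'E'
from h import *
go([.389,.2954,.15],-2.5)
E
```

```text
t1.9 pos [0.4628 0.0775 0.2215] delta [-0.0833 -0.2144  0.0714] [-0.   -0.07 -0.01] rows 6 w 1.002
```

>>> jog_arm --deltas '[-0.083, -0.214, 0.071, 0, 0, 0, 1, -0.083, -0.214, 0.071, 0, 0, 0, 1, -0.083, -0.214, 0.071, 0, 0, 0, 1, -0.083, -0.214, 0.071, 0, 0, 0, 1, -0.083, -0.214, 0.071, 0, 0, 0, 1, -0.083, -0.214, 0.071, 0, 0, 0, 1, -0.083, -0.214, 0.071, 0, 0, 0, 1]'

```text
time: 2.55
tool_pos: [0.3887, 0.2933, 0.1498]
tcp_rot: [3.14, -0.065, -0.001]
wrist_force: [1.1, -0.5, 0.1]
width: 1.003
grip_force: 0.0
```

```bash
python3 - <<'E'
from h import *
print(readout.read_state()["tool_pos"],readout.read_state()["q"])
c=shot("scene","s1.png",(250,150,450,340),3)
E
```

```text
[0.38871693 0.29327299 0.14984993] [ 5.95579293e-01 -3.99762057e-02  2.06884624e+00 -5.76916984e-04
  1.11392438e+00  2.20772585e+00]
```

View pics/s1.png

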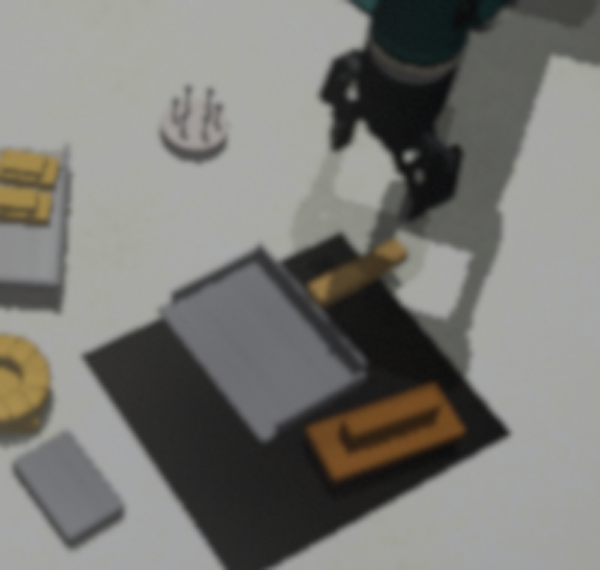

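The open fingers straddle the handle at about (360,275), with the brush clear of them, so I'll descend and grip.

>>> jog_arm --deltas '[0, -0.002, 0.05, 0, 0, 0, 1, 0, -0.002, 0.09, 0, 0, 0, 1, 0, -0.002, 0.107, 0, 0, 0, 1, 0, -0.002, 0.107, 0, 0, 0, 1, 0, -0.002, 0.107, 0, 0, 0, -1, 0, -0.002, 0.107, 0, 0, 0, -1, 0, -0.002, 0.107, 0, 0, 0, -1, 0, -0.002, 0.107, 0, 0, 0, -1]' --squeeze 100

```text
time: 3.4
tool_pos: [0.3906, 0.2955, 0.0447]
tcp_rot: [-3.139, 0.069, -0.004]
wrist_force: [-0.2, 0.2, 0.6]
width: 0.331
grip_force: 0.0
```

>>> jog_arm --deltas '[0, 0, 0, 0, 0, 0, -1, 0, 0, 0, 0, 0, 0, -1, 0, 0, 0, 0, 0, 0, -1, 0, 0, -0.01, 0, 0, 0, -1, 0, 0, -0.03, 0, 0, 0, -1, 0, 0, -0.07, 0, 0, 0, -1, 0, 0, -0.11, 0, 0, 0, -1, 0, 0, -0.11, 0, 0, 0, -1]'

```text
time: 4.2
tool_pos: [0.3936, 0.2978, 0.1606]
tcp_rot: [-3.133, 0.068, -0.016]
wrist_force: [1.0, -0.5, 0.6]
width: -0.005
grip_force: 0.0
```

```bash
python3 - <<'E'
from h import *
s=readout.read_state();print(s["tool_pos"],s["wrist_force"],s["torque"],s["width"],s["grip_force"])
shot("top","t2.png",(95,120,305,280),3.7)
E
```

```text
[0.3936144  0.2978274  0.16059791] [ 1.00584041 -0.45368444  0.59817448] [ 0.00256869 -0.03402828  0.00065109] -0.004860476894935916 0.0
```

View pics/t2.png

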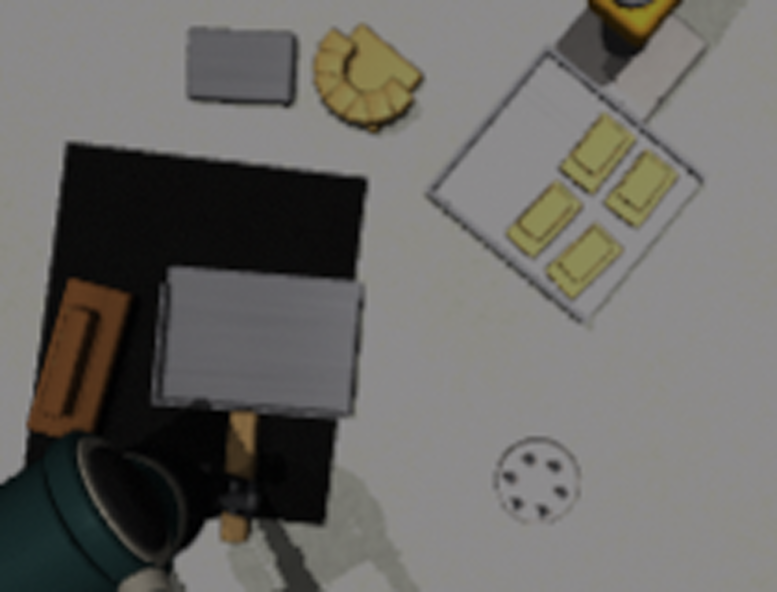

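The fingers shut on nothing and the shovel is unmoved, its handle still at (240,480). I'll retry more slowly and check the grip before lifting.

>>> jog_arm --deltas '[0, 0, 0, 0, 0, 0, 1, 0, 0, 0, 0, 0, 0, 1, 0, 0, 0, 0, 0, 0, 1, 0, 0, 0, 0, 0, 0, 1, 0, 0, 0, 0, 0, 0, 1, 0, 0, 0, 0, 0, 0, 1]'

```text
time: 4.85
tool_pos: [0.3893, 0.2948, 0.1528]
tcp_rot: [3.14, -0.069, -0.001]
wrist_force: [0.1, 0.8, 0.6]
width: 0.996
grip_force: 0.0
```

```bash
python3 - <<'E'
from h import *
print(bot.tip_extent)
go([.389,.2954,.041],-2.5)
E
```

```text
0.017
t4.8 pos [0.3893 0.2948 0.1528] delta [-0.0003 -0.0006  0.1118] [ 0.03  0.04 -0.01] rows 4 w 0.996
```

>>> jog_arm --deltas '[0, -0.001, 0.05, 0, 0, 0, 1, 0, -0.001, 0.09, 0, 0, 0, 1, 0, -0.001, 0.113, 0, 0, 0, 1, 0, -0.001, 0.113, 0, 0, 0, 1, 0, -0.001, 0.113, 0, 0, 0, 1, 0, -0.001, 0.113, 0, 0, 0, 1]' --squeeze 100

```text
time: 5.45
tool_pos: [0.3911, 0.297, 0.0421]
tcp_rot: [-3.139, 0.069, -0.004]
wrist_force: [-0.5, 0.7, -0.6]
width: 1.001
grip_force: 0.0
```

>>> jog_arm --deltas '[0, 0, 0, 0, 0, 0, -1, 0, 0, 0, 0, 0, 0, -1, 0, 0, 0, 0, 0, 0, -1, 0, 0, 0, 0, 0, 0, -1, 0, 0, 0, 0, 0, 0, -1, 0, 0, 0, 0, 0, 0, -1, 0, 0, 0, 0, 0, 0, -1, 0, 0, 0, 0, 0, 0, -1]'

```text
time: 6.25
tool_pos: [0.3895, 0.2959, 0.0402]
tcp_rot: [3.141, -0.069, -0.0]
wrist_force: [0.1, 0.7, 0.2]
width: -0.001
grip_force: 0.0
```

```bash
python3 - <<'E'
from h import *
s=readout.read_state()
c=shot("scene","s2.png",(300,150,430,280),4.5)
print((w2px(c,[s["tool_pos"]])-[300,150])*4.5)
E
```

```text
[[299.5655021  410.77973111]]
```

View pics/s2.png

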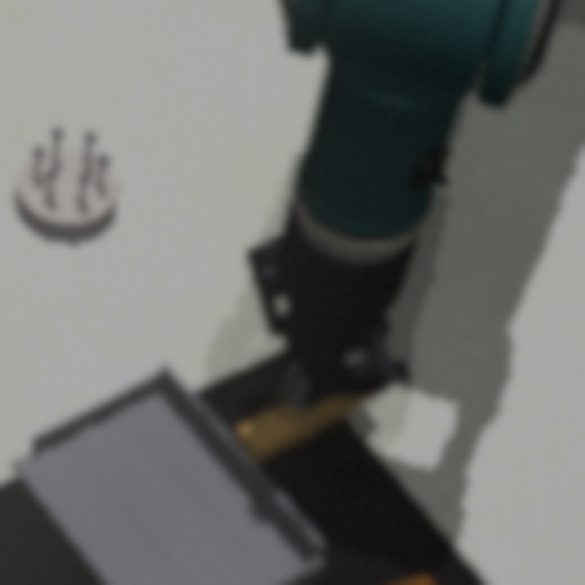

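```bash
python3 - <<'E'
from h import *
c=read_camera("scene")
for dy in(-.043,.043):
    print(w2px(c,[[.3887,.2933+dy,.133]]).round(1))
t=read_camera("top")
cr=lambda p:np.array(p)/3.7+[95-.5+.5/3.7,120-.5+.5/3.7]
print(px2w(t,cr([(245,415),(235,541)]),.051))
# handle in scene: s2 crop points
q=np.array([(250,430),(365,398)])/4.5+[300,150]
print(px2w(c,q,.051)); 
print((w2px(c,[P((.4937,.2908),-2.5,(x,y,z)) for x,y,z in [(-.057,0,.051),(-.165,0,.051),(-.165,.011,.031),(-.165,-.011,.051)]])-[300,150])*4.5)
E
```

```text
[[361.4 210.1]]
[[383.1 231.2]]
[[0.43303177 0.29316868 0.051     ]
 [0.33004675 0.29754431 0.051     ]]
[[0.43143956 0.2942581  0.051     ]
 [0.35546809 0.31623275 0.051     ]]
[[242.4406382  432.89560618]
 [376.08593595 359.32853573]
 [381.18513446 389.89230806]
 [364.73876653 347.43391069]]
```

The fingers seem to end above the handle, at about (297,400), even though the TCP reads 0.040. So the tips are higher than I assumed. I'll open and go lower while watching the force.

>>> jog_arm --deltas '[0, 0, 0, 0, 0, 0, 1, 0, 0, 0, 0, 0, 0, 1, 0, 0, 0, 0, 0, 0, 1, 0, 0, 0, 0, 0, 0, 1, 0, 0, 0, 0, 0, 0, 1, 0, 0, 0.004, 0, 0, 0, 1, 0, 0, 0.007, 0, 0, 0, 1, 0, 0, 0.01, 0, 0, 0, 1]'

```text
time: 7.2
tool_pos: [0.3894, 0.2958, 0.0298]
tcp_rot: [3.141, -0.069, -0.0]
wrist_force: [-0.6, -0.4, 1.0]
width: 1.005
grip_force: 0.0
```

>>> jog_arm --deltas '[0, 0, 0, 0, 0, 0, 1, 0, 0, 0.003, 0, 0, 0, 1, 0, 0, 0.006, 0, 0, 0, 1, 0, 0, 0.008, 0, 0, 0, 1, 0, 0, 0.01, 0, 0, 0, 1, 0, 0, 0.01, 0, 0, 0, 1]'

```text
time: 7.8
tool_pos: [0.3893, 0.2958, 0.0199]
tcp_rot: [3.14, -0.069, -0.001]
wrist_force: [0.0, -0.3, 0.2]
width: 1.002
grip_force: 0.0
```

```bash
python3 - <<'E'
from h import *
s=readout.read_state();print(s["tool_pos"],s["wrist_force"])
c=read_camera("scene"); im=cv2.convertScaleAbs(c["color"][170:270,310:410],alpha=2)
im=cv2.resize(im,None,fx=5.5,fy=5.5,interpolation=cv2.INTER_CUBIC)
q=((w2px(c,[s["tool_pos"],s["tool_pos"]-[0,0,.017]])-[310,170]+.5)*5.5).astype(int)
for p in q: cv2.circle(im,tuple(map(int,p)),4,(0,0,255),1)
cv2.imwrite("pics/s3.png",im);print(q)
E
```

```text
[0.38928161 0.29575894 0.01989628] [ 0.0115687  -0.26992875  0.18367146]
[[307 417]
 [301 435]]
```

View pics/s3.png

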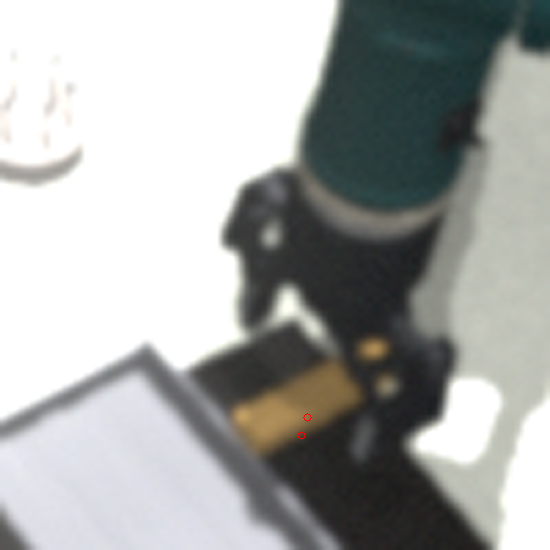

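The open fingers, at (255,320) and (360,450), now straddle the handle. The tips sit about 20 mm higher than computed. Closing.

>>> jog_arm --deltas '[0, 0, 0, 0, 0, 0, -1, 0, 0, 0, 0, 0, 0, -1, 0, 0, 0, 0, 0, 0, -1, 0, 0, 0, 0, 0, 0, -1, 0, 0, 0, 0, 0, 0, -1, 0, 0, 0, 0, 0, 0, -1, 0, 0, 0, 0, 0, 0, -1, 0, 0, 0, 0, 0, 0, -1]' --squeeze 100

```text
time: 8.65
tool_pos: [0.3898, 0.2962, 0.0207]
tcp_rot: [-3.14, 0.069, -0.001]
wrist_force: [-1.0, 0.3, 4.7]
width: 0.227
grip_force: 98.1
```

>>> jog_arm --deltas '[0, 0, -0.01, 0, 0, 0, -1, 0, 0, -0.025, 0, 0, 0, -1, 0, 0, -0.04, 0, 0, 0, -1, 0, 0, -0.055, 0, 0, 0, -1, 0, 0, -0.07, 0, 0, 0, -1, 0, 0, -0.07, 0, 0, 0, -1, 0, 0, -0.07, 0, 0, 0, -1]' --squeeze 120

```text
time: 9.35
tool_pos: [0.3893, 0.2957, 0.09]
tcp_rot: [3.141, -0.069, -0.0]
wrist_force: [0.2, 0.1, -2.2]
width: 0.222
grip_force: 120.4
```

```bash
python3 - <<'E'
from h import *
s=readout.read_state();print(s["tool_pos"],s["wrist_force"],s["torque"],s["width"],s["grip_force"])
a=read_camera("scene")["color"][130:330,230:450]; b=read_camera("top")["color"][120:280,95:300]
f=lambda i,h:cv2.resize(cv2.convertScaleAbs(i,alpha=1.6),None,fx=h/i.shape[0],fy=h/i.shape[0],interpolation=cv2.INTER_CUBIC)
cv2.imwrite("pics/b1.png",np.hstack([f(a,340),f(b,340)]))
E
```

```text
[0.38926611 0.2957365  0.09003587] [ 0.24815032  0.05409029 -2.19439762] [0.02584151 0.10863357 0.00214663] 0.22230701555358834 120.41396141052246
```

View pics/b1.png

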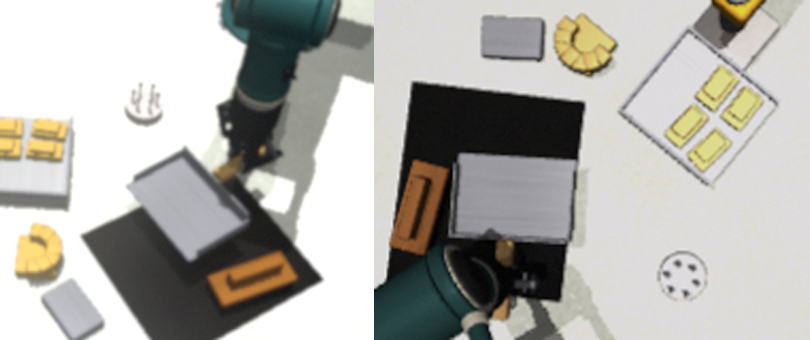

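The shovel is lifted and looks level. Next I'll fit its pose in both views.

```bash
cat >> h.py <<'E'
def fit6(obs,x0):
    "obs: list of (cam, model pts, uv). x: pos, yaw,pitch(front down),roll deg"
    def T(x): return R.from_euler("ZYX",x[3:6],degrees=True).as_matrix()
    def f(x): return np.concatenate([(w2px(c,np.array(m)@T(x).T+x[:3])-uv).ravel() for c,m,uv in obs])
    r=least_squares(f,x0,x_scale=[.01,.01,.01,2,2,2],loss="soft_l1"); return r.x,f(r.x).round(1)
E
python3 - <<'E'
from h import *
S=read_camera("scene");T=read_camera("top")
m=[[.0575,.083,0.003],[.0575,-.083,.003],[-.0575,-.083,.033],[-.0575,.083,.033]]
t=(np.array([(457,153),(578,155),(572,243),(450,237)])-[374,0])/2.125+[94.5,119.5]
s=np.array([(192,258),(128,187),(184,150),(248,212)])/1.7+[229.5,129.5]
x,r=fit6([(T,m,t),(S,m,s)],[.49,.29,.07,-2,0,0]);print(x.round(4),r)
E
```

```text
[ 0.4937  0.2905  0.0667 -1.7544 -5.0316  6.227 ] [-0.  -0.  -0.4  1.9 -0.  -0.  -0.4  0.5 -0.9 -0.6 -1.8  0.7 -1.  -0.6
  1.7  0.8]
```

```bash
python3 - <<'E'
from h import *
M=(.628,.032)
t=P(M,-38,(0,-.085-.0575-.004-.1045)); print(t)
go([.42,.1,.19],20); go([t[0],t[1],.19],52)
E
```

```text
[ 0.47346897 -0.1657907   0.        ]
t9.6 pos [0.3886 0.2953 0.089 ] delta [ 0.0397  0.1939 -0.1008] [  0.06   0.13 -22.52] rows 6 w 0.217
t9.6 pos [0.3886 0.2953 0.089 ] delta [ 0.1048  0.4571 -0.1005] [ 2.000e-02  1.400e-01 -5.452e+01] rows 11 w 0.217
```

>>> jog_arm --deltas '[0.005, 0.02, -0.04, 0, 0, -3, -1, 0.015, 0.05, -0.08, 0, 0, -7, -1, 0.03, 0.09, -0.1, 0, 0, -12, -1, 0.045, 0.13, -0.1, 0, 0, -18, -1, 0.055, 0.17, -0.1, 0, 0, -24, -1, 0.065, 0.21, -0.1, 0, 0, -30, -1, 0.075, 0.25, -0.1, 0, 0, -36, -1, 0.08, 0.28, -0.1, 0, 0, -41, -1]'

```text
time: 10.35
tool_pos: [0.4571, 0.0103, 0.1896]
tcp_rot: [2.964, 1.04, -0.002]
wrist_force: [-0.5, 0.0, -1.2]
width: 0.224
grip_force: 120.1
```

```bash
python3 - <<'E'
from h import *
go([.4735,-.1658,.12],52)
E
```

```text
t10.3 pos [0.4571 0.0103 0.1896] delta [-0.0971  0.1478  0.0697] [ -0.     0.07 -13.34] rows 5 w 0.224
```

>>> jog_arm --deltas '[-0.03, 0.03, 0, 0, 0, -4, -1, -0.06, 0.07, 0, 0, 0, -8, -1, -0.085, 0.11, 0.01, 0, 0, -13, -1, -0.097, 0.148, 0.03, 0, 0, -13.3, -1, -0.097, 0.148, 0.07, 0, 0, -13.3, -1, -0.097, 0.148, 0.07, 0, 0, -13.3, -1, -0.097, 0.148, 0.07, 0, 0, -13.3, -1]'

```text
time: 11.05
tool_pos: [0.4718, -0.163, 0.1187]
tcp_rot: [-2.823, -1.37, 0.005]
wrist_force: [0.9, -0.6, -1.4]
width: 0.224
grip_force: 120.3
```

```bash
python3 - <<'E'
from h import *
M=(.628,.032)
c=read_camera("top"); S=read_camera("scene")
s=readout.read_state(); print(s["tool_pos"],s["tcp_rot"])
b=(190,120,340,270)
def dr(c,b,k):
    o=cv2.resize(cv2.convertScaleAbs(c["color"][b[1]:b[3],b[0]:b[2]],alpha=1.5),None,fx=k,fy=k,interpolation=cv2.INTER_CUBIC)
    z=s["tool_pos"][2]-.0177
    R_=R.from_rotvec(s["tcp_rot"]).as_matrix()
    X,Y=R_[:,0],-R_[:,1]; o0=s["tool_pos"]+.1045*X; o0[2]=z
    p=[o0+X*a+Y*d+np.array([0,0,h]) for a,d,h in [(.0575,.083,.003),(.0575,-.083,.003),(-.0575,-.083,.033),(-.0575,.083,.033)]]
    for q,col in((p,(0,0,255)),([P(M,-38,(x,y,.03)) for x,y in [(-.08,-.085),(.08,-.085)]],(0,200,0))):
        q=(w2px(c,q)-[b[0],b[1]]+.5)*k
        cv2.polylines(o,[q.round().astype(int).reshape(-1,1,2)],True,col,1)
    return o
cv2.imwrite("pics/b2.png",np.hstack([dr(c,b,2.6),dr(S,(180,100,330,250),2.6)]))
go([.4735,-.1658,.0207],52)
E
```

```text
[ 0.47423421 -0.16333643  0.12148944] [2.82448137e+00 1.37258306e+00 1.88256580e-03]
t11.2 pos [ 0.4742 -0.1633  0.1215] delta [-0.0024  0.0008  0.1008] [ 0.1  -0.03 -0.16] rows 4 w 0.221
```

View pics/b2.png

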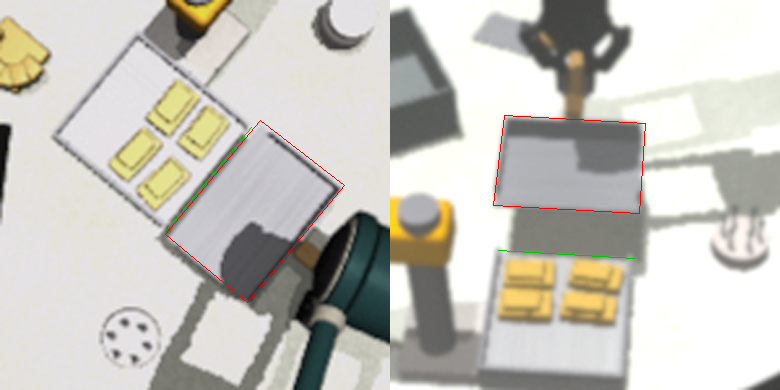

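The shovel model (red) matches both views and the shovel is level and aligned. I'll lower it with some clearance, then push it against the tray face.

>>> jog_arm --deltas '[-0.007, 0.001, 0.03, 0, 0, 0, -1, -0.007, 0.001, 0.06, 0, 0, 0, -1, -0.007, 0.001, 0.085, 0, 0, 0, -1, -0.007, 0.001, 0.095, 0, 0, 0, -1, -0.007, 0.001, 0.1, 0, 0, 0, -1, -0.007, 0.001, 0.102, 0, 0, 0, -1, -0.007, 0.001, 0.102, 0, 0, 0, -1]'

```text
time: 11.85
tool_pos: [0.4712, -0.17, 0.0196]
tcp_rot: [2.824, 1.372, 0.003]
wrist_force: [0.4, -0.2, -2.7]
width: 0.226
grip_force: 120.2
```

>>> jog_arm --deltas '[0.003, 0, 0, 0, 0, 0, -1, 0.006, 0, 0, 0, 0, 0, -1, 0.008, 0, 0, 0, 0, 0, -1, 0.01, 0, 0, 0, 0, 0, -1, 0.01, 0, 0, 0, 0, 0, -1]'

```text
time: 12.35
tool_pos: [0.4764, -0.1616, 0.0184]
tcp_rot: [2.826, 1.372, 0.001]
wrist_force: [-0.9, 0.8, -1.5]
width: 0.225
grip_force: 120.3
```

>>> jog_arm --deltas '[0, 0, 0.002, 0, 0, 0, -1, 0, 0, 0.003, 0, 0, 0, -1, 0.002, 0, 0.003, 0, 0, 0, -1, 0.004, 0, 0.003, 0, 0, 0, -1, 0.006, 0, 0.003, 0, 0, 0, -1, 0.006, 0, 0.003, 0, 0, 0, -1]'

```text
time: 12.95
tool_pos: [0.4805, -0.1592, 0.0176]
tcp_rot: [2.822, 1.372, -0.001]
wrist_force: [-6.6, -5.9, 13.8]
width: 0.224
grip_force: 122.5
```

>>> jog_arm --deltas '[-0.001, 0, -0.001, 0, 0, 0, -1, -0.001, 0, -0.001, 0, 0, 0, 0.2, -0.001, 0, -0.001, 0, 0, 0, 1, -0.001, 0, -0.001, 0, 0, 0, 1, -0.001, 0, -0.001, 0, 0, 0, 1, -0.001, 0, -0.02, 0, 0, 0, 1, -0.001, 0, -0.07, 0, 0, 0, 1, -0.001, 0, -0.12, 0, 0, 0, 1]'

```text
time: 13.75
tool_pos: [0.4775, -0.1571, 0.1348]
tcp_rot: [-2.823, -1.371, 0.005]
wrist_force: [1.7, -0.5, 0.5]
width: 1.0
grip_force: 0.0
```

```bash
python3 - <<'E'
from h import *
s=readout.read_state();print(s["tool_pos"],s["wrist_force"],s["width"])
c=read_camera("top");im=c["color"]
hsv=cv2.cvtColor(im,cv2.COLOR_BGR2HSV)
m=cv2.inRange(hsv,(5,120,30),(19,255,255))
k=max([k for k in cv2.findContours(m[:,90:160],cv2.RETR_EXTERNAL,cv2.CHAIN_APPROX_NONE,offset=(90,0))[0] if cv2.boundingRect(k)[0]<150],key=cv2.contourArea)
b=cv2.boxPoints(cv2.minAreaRect(k));w=px2w(c,b,.041);e=w[1]-w[0];f=w[2]-w[1]
print(w.mean(0),np.linalg.norm(e),np.degrees(np.arctan2(e[1],e[0])),np.linalg.norm(f),np.degrees(np.arctan2(f[1],f[0])))
go([.46,.1,.2],-193.6); 
B=w.mean(0); go([B[0],B[1],.15],166.4)
E
```

```text
[ 0.47746272 -0.15707616  0.13481904] [ 1.7128564  -0.47273053  0.5181111 ] 0.9998846060462522
[0.47362851 0.43474295 0.041     ] 0.13148858215686407 -13.622103622858578 0.05518643952622589 -104.34660254897203
t13.8 pos [ 0.484  -0.1595  0.1453] delta [ 0.1893 -0.1787 -0.056 ] [   0.63    0.52 -114.59] rows 15 w 1.0
t13.8 pos [ 0.484  -0.1595  0.1453] delta [ 0.4607 -0.3755 -0.0073] [   0.63    0.52 -114.59] rows 15 w 1.0
```

>>> jog_arm --deltas '[0.02, -0.02, -0.05, 0, 0, -8, 1, 0.19, -0.18, -0.056, 0, 0, -62, 1, 0.19, -0.18, -0.056, 0, 0, -62, 1, 0.19, -0.18, -0.056, 0, 0, -62, 1, 0.19, -0.18, -0.056, 0, 0, -62, 1, 0.19, -0.18, -0.056, 0, 0, -62, 1, 0.19, -0.18, -0.056, 0, 0, -62, 1, 0.19, -0.18, -0.056, 0, 0, -62, 1]'

```text
time: 14.6
tool_pos: [0.4548, 0.1045, 0.191]
tcp_rot: [-1.706, -2.638, -0.0]
wrist_force: [0.3, -0.9, -0.2]
width: 0.999
grip_force: 0.0
```

```bash
python3 - <<'E'
from h import *
go([.4736,.4347,.15],166.2)
E
```

```text
t14.6 pos [0.4548 0.1045 0.191 ] delta [0.2934 0.1526 0.041 ] [  0.    -0.   -51.97] rows 8 w 0.999
```

>>> jog_arm --deltas '[0.293, 0.153, 0.041, 0, 0, -52, 1, 0.293, 0.153, 0.041, 0, 0, -52, 1, 0.293, 0.153, 0.041, 0, 0, -52, 1, 0.293, 0.153, 0.041, 0, 0, -52, 1, 0.293, 0.153, 0.041, 0, 0, -52, 1, 0.293, 0.153, 0.041, 0, 0, -52, 1, 0.293, 0.153, 0.041, 0, 0, -52, 1, 0.293, 0.153, 0.041, 0, 0, -52, 1]'

```text
time: 15.4
tool_pos: [0.4762, 0.4367, 0.1485]
tcp_rot: [-0.382, -3.117, -0.001]
wrist_force: [0.7, -0.9, 0.4]
width: 0.998
grip_force: 0.0
```

```bash
python3 - <<'E'
from h import *
go([.4736,.4347,.06],166.2)
E
```

```text
t15.4 pos [0.4762 0.4367 0.1485] delta [ 0.0019 -0.0026  0.0885] [ 0.03 -0.06 -0.19] rows 3 w 0.998
```

>>> jog_arm --deltas '[0.001, -0.002, 0.04, 0, 0, 0, 1, 0.001, -0.002, 0.08, 0, 0, 0, 1, 0.001, -0.002, 0.1, 0, 0, 0, 1, 0.001, -0.002, 0.106, 0, 0, 0, 1, 0.001, -0.002, 0.106, 0, 0, 0, 1, 0.001, -0.002, 0.106, 0, 0, 0, 1]'

```text
time: 16.0
tool_pos: [0.4767, 0.4314, 0.0458]
tcp_rot: [0.389, 3.116, 0.003]
wrist_force: [-0.2, 0.5, 0.8]
width: 0.996
grip_force: 0.0
```

>>> jog_arm --deltas '[0, 0, 0, 0, 0, 0, -1, 0, 0, 0, 0, 0, 0, -1, 0, 0, 0, 0, 0, 0, -1, 0, 0, 0, 0, 0, 0, -1, 0, 0, 0, 0, 0, 0, -1, 0, 0, 0, 0, 0, 0, -1, 0, 0, 0, 0, 0, 0, -1, 0, 0, 0, 0, 0, 0, -1]' --squeeze 80

```text
time: 16.8
tool_pos: [0.4758, 0.4313, 0.0447]
tcp_rot: [0.389, 3.117, 0.001]
wrist_force: [0.1, 0.8, 3.6]
width: 0.211
grip_force: 78.6
```

>>> jog_arm --deltas '[0, 0, -0.02, 0, 0, 0, -1, 0, 0, -0.05, 0, 0, 0, -1, 0, 0, -0.09, 0, 0, 0, -1, 0, 0, -0.11, 0, 0, 0, -1, 0, 0, -0.11, 0, 0, 0, -1, 0, 0, -0.11, 0, 0, 0, -1]'

```text
time: 17.4
tool_pos: [0.4751, 0.4304, 0.1533]
tcp_rot: [-0.389, -3.117, 0.001]
wrist_force: [0.2, -0.8, -1.3]
width: 0.209
grip_force: 78.4
```

```bash
python3 - <<'E'
from h import *
s=readout.read_state();print(s["wrist_force"],s["torque"])
t=P((.628,.032),-38,(0,.054)); print(t); go([t[0],t[1],.15],142)
E
```

```text
[ 0.19128311 -0.79480847 -1.34001355] [ 0.00322715  0.00097244 -0.01065031]
[0.66124572 0.07455258 0.        ]
t17.4 pos [0.4751 0.4304 0.1533] delta [-0.2678 -0.2993  0.0034] [-6.000e-02 -2.000e-02  2.379e+01] rows 10 w 0.209
```

>>> jog_arm --deltas '[-0.03, -0.035, 0, 0, 0, 3, -1, -0.06, -0.067, 0, 0, 0, 6, -1, -0.095, -0.107, 0, 0, 0, 9, -1, -0.13, -0.147, 0, 0, 0, 12, -1, -0.165, -0.187, 0, 0, 0, 15, -1, -0.2, -0.227, 0, 0, 0, 18, -1, -0.235, -0.265, 0, 0, 0, 21, -1, -0.255, -0.287, 0, 0, 0, 23, -1]'

```text
time: 18.2
tool_pos: [0.6509, 0.0874, 0.1505]
tcp_rot: [-1.005, -2.971, 0.004]
wrist_force: [0.5, 0.5, -1.5]
width: 0.214
grip_force: 78.4
```

>>> jog_arm --deltas '[-0.0125, -0.0125, 0, 0, 0, 0.8, -1, -0.0125, -0.0125, 0, 0, 0, 0.8, -1, -0.0125, -0.0125, 0, 0, 0, 0.8, -1, -0.0125, -0.0125, 0, 0, 0, 0.8, -1]'

```text
time: 18.6
tool_pos: [0.6533, 0.0739, 0.1529]
tcp_rot: [-1.02, -2.969, 0.001]
wrist_force: [-0.3, 0.3, -2.0]
width: 0.209
grip_force: 78.3
```

```bash
python3 - <<'E'
from h import *
t=P((.628,.032),-38,(0,.054)); go([t[0],t[1],.13],142)
c=read_camera("top"); b=(190,110,340,260);k=5
o=cv2.resize(cv2.convertScaleAbs(c["color"][b[1]:b[3],b[0]:b[2]],alpha=1.5),None,fx=2.6,fy=2.6,interpolation=cv2.INTER_CUBIC)
S=read_camera("scene");b=(190,120,340,270)
o2=cv2.resize(cv2.convertScaleAbs(S["color"][b[1]:b[3],b[0]:b[2]],alpha=1.5),None,fx=2.6,fy=2.6,interpolation=cv2.INTER_CUBIC)
cv2.imwrite("pics/b3.png",np.hstack([o,o2]))
E
```

```text
t18.6 pos [0.6533 0.0739 0.1529] delta [-0.0059  0.0054  0.0228] [-0.07 -0.13  0.06] rows 2 w 0.209
```

View pics/b3.png

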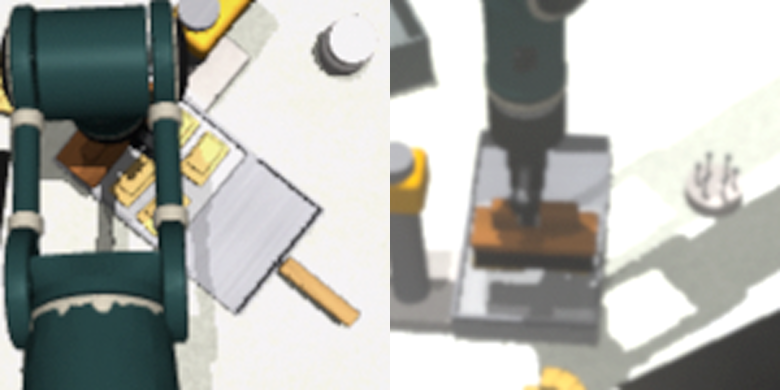

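The shovel is flush at the tray edge, top view (155,165) to (205,270), and the brush is aligned above the back of the tray. I'll lower it behind the offcuts.

>>> jog_arm --deltas '[-0.006, 0.006, 0.02, 0, 0, 0, -1, -0.006, 0.006, 0.05, 0, 0, 0, -1, -0.006, 0.006, 0.07, 0, 0, 0, -1, -0.006, 0.006, 0.077, 0, 0, 0, -1, -0.006, 0.006, 0.079, 0, 0, 0, -1, -0.006, 0.006, 0.079, 0, 0, 0, -1]'

```text
time: 19.3
tool_pos: [0.6636, 0.0742, 0.0761]
tcp_rot: [1.021, 2.97, 0.001]
wrist_force: [-0.3, -0.4, -1.7]
width: 0.212
grip_force: 78.3
```

```bash
python3 - <<'E'
from h import *
t=P((.628,.032),-38,(0,.054)); go([t[0],t[1],.0735],142); go([*P((.628,.032),-38,(0,-.03))[:2],.0735],142)
E
```

```text
t19.3 pos [0.6636 0.0742 0.0761] delta [ 0.0021 -0.0012  0.0026] [0.05 0.05 0.04] rows 2 w 0.212
t19.3 pos [0.6636 0.0742 0.0761] delta [ 0.0021 -0.0852  0.0025] [0.05 0.05 0.04] rows 3 w 0.212
```

>>> jog_arm --deltas '[0.002, 0, 0.003, 0, 0, 0, -1, 0.002, -0.008, 0.003, 0, 0, 0, -1, 0.002, -0.018, 0.003, 0, 0, 0, -1, 0.002, -0.028, 0.003, 0, 0, 0, -1, 0.002, -0.038, 0.003, 0, 0, 0, -1, 0.002, -0.048, 0.003, 0, 0, 0, -1, 0.002, -0.058, 0.003, 0, 0, 0, -1, 0.002, -0.068, 0.003, 0, 0, 0, -1]'

```text
time: 20.1
tool_pos: [0.6191, 0.0204, 0.0724]
tcp_rot: [1.024, 2.97, 0.0]
wrist_force: [-0.2, 0.7, -1.4]
width: 0.211
grip_force: 78.5
```

>>> jog_arm --deltas '[0, -0.01, 0, 0, 0, 0, -1, 0, -0.02, 0, 0, 0, 0, -1, 0, -0.025, 0, 0, 0, 0, -1, 0, -0.025, 0, 0, 0, 0, -1]'

```text
time: 20.5
tool_pos: [0.6035, 0.0009, 0.0721]
tcp_rot: [-1.024, -2.969, 0.001]
wrist_force: [0.3, -0.8, -1.1]
width: 0.21
grip_force: 78.4
```

```bash
cat >> h.py <<'E'
def two(f,bt,bs,k):
    o=[]
    for n,b in(("top",bt),("scene",bs)):
        c=read_camera(n); o.append(cv2.resize(cv2.convertScaleAbs(c["color"][b[1]:b[3],b[0]:b[2]],alpha=1.5),None,fx=k,fy=k,interpolation=cv2.INTER_CUBIC))
    cv2.imwrite("pics/"+f,np.hstack(o))
E
python3 - <<'E'
from h import *
s=readout.read_state();print(s["wrist_force"])
go([*P((.628,.032),-38,(0,-.06))[:2],.0735],142)
two("b4.png",(190,110,340,260),(190,120,340,270),2.6)
E
```

```text
[ 0.32704546 -0.7513598  -1.12749859]
t20.5 pos [0.6035 0.0009 0.0721] delta [-0.0002 -0.0204 -0.0014] [-0.03 -0.03 -0.05] rows 2 w 0.21
```

View pics/b4.png

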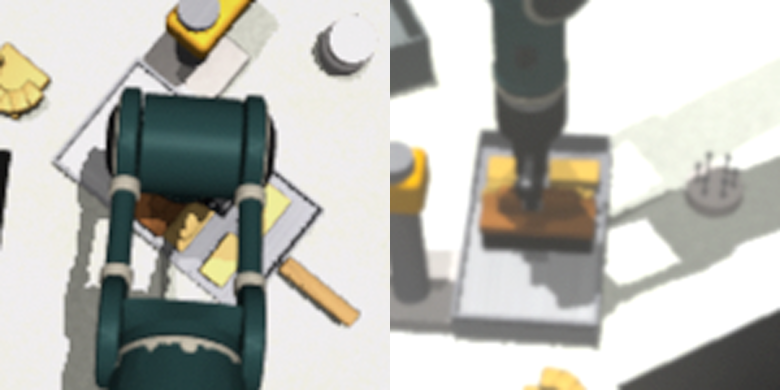

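The first two offcuts are on the blade (top view around (220,260) and (270,215)). The other two are in front of the brush, so I'll continue.

>>> jog_arm --deltas '[0, -0.01, 0, 0, 0, 0, -1, 0, -0.02, 0, 0, 0, 0, -1, 0, -0.03, 0, 0, 0, 0, -1, 0, -0.04, 0, 0, 0, 0, -1, 0, -0.05, 0, 0, 0, 0, -1, 0, -0.06, 0, 0, 0, 0, -1, 0, -0.062, 0, 0, 0, 0, -1, 0, -0.062, 0, 0, 0, 0, -1]'

```text
time: 21.4
tool_pos: [0.5657, -0.0478, 0.0723]
tcp_rot: [-1.024, -2.97, 0.0]
wrist_force: [0.7, 0.7, 0.2]
width: 0.213
grip_force: 78.4
```

>>> jog_arm --deltas '[0, 0, -0.03, 0, 0, 0, -1, 0, 0.02, -0.06, 0, 0, 0, -1, 0, 0.06, -0.08, 0, 0, 0, -1, 0, 0.1, -0.08, 0, 0, 0, -1, 0, 0.14, -0.08, 0, 0, 0, -1, 0, 0.16, -0.08, 0, 0, 0, -1, 0, 0.16, -0.08, 0, 0, 0, -1]'

```text
time: 22.1
tool_pos: [0.6662, 0.0817, 0.152]
tcp_rot: [1.018, 2.971, 0.002]
wrist_force: [-0.1, -0.3, -1.2]
width: 0.209
grip_force: 78.5
```

```bash
python3 - <<'E'
from h import *
s=readout.read_state();print(s["wrist_force"],s["tool_pos"],s["width"])
two("b5.png",(190,110,340,260),(190,120,340,270),2.6)
E
```

```text
[-0.0685269  -0.29987489 -1.1684706 ] [0.66615859 0.08166481 0.15197021] 0.20879025406050059
```

View pics/b5.png

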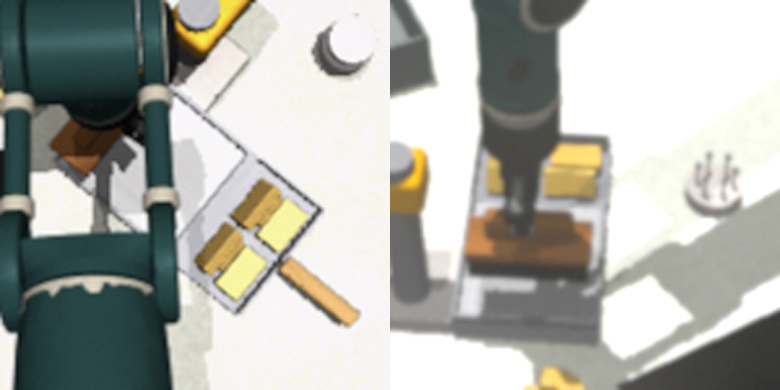

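All four offcuts lie well back on the blade. Now I'll return the brush to its spot on the mat.

```bash
python3 - <<'E'
from h import *
go([.476,.434,.16],166.2)
E
```

```text
t22.2 pos [0.6642 0.0791 0.1516] delta [ 0.3666  0.1642 -0.0083] [ -0.07  -0.06 -24.13] rows 10 w 0.21
```

>>> jog_arm --deltas '[0.03, 0.015, -0.008, 0, 0, -3, -1, 0.075, 0.034, -0.008, 0, 0, -6, -1, 0.12, 0.054, -0.008, 0, 0, -9, -1, 0.165, 0.074, -0.008, 0, 0, -12, -1, 0.21, 0.094, -0.008, 0, 0, -15, -1, 0.255, 0.114, -0.008, 0, 0, -18, -1, 0.3, 0.134, -0.008, 0, 0, -21, -1, 0.34, 0.154, -0.008, 0, 0, -24, -1]'

```text
time: 23.0
tool_pos: [0.49, 0.4096, 0.1603]
tcp_rot: [-0.381, -3.118, 0.001]
wrist_force: [0.1, -0.1, -0.7]
width: 0.211
grip_force: 78.3
```

>>> jog_arm --deltas '[0.024, 0.01, 0, 0, 0, 0, -1, 0.024, 0.01, 0, 0, 0, 0, -1, 0.024, 0.01, 0, 0, 0, 0, -1, 0.024, 0.01, 0, 0, 0, 0, -1]'

```text
time: 23.4
tool_pos: [0.4714, 0.4235, 0.1602]
tcp_rot: [0.385, 3.118, -0.001]
wrist_force: [0.5, 0.3, -0.7]
width: 0.212
grip_force: 78.5
```

```bash
python3 - <<'E'
from h import *
go([.476,.434,.046],166.2)
E
```

```text
t23.4 pos [0.4714 0.4235 0.1602] delta [-0.0019  0.0114  0.1142] [-0.03  0.02 -0.29] rows 4 w 0.212
```

>>> jog_arm --deltas '[-0.002, 0.011, 0.04, 0, 0, 0, -1, -0.002, 0.011, 0.08, 0, 0, 0, -1, -0.002, 0.011, 0.105, 0, 0, 0, -1, -0.002, 0.011, 0.112, 0, 0, 0, -1, -0.002, 0.011, 0.115, 0, 0, 0, -1, -0.002, 0.011, 0.117, 0, 0, 0, -1, -0.002, 0.011, 0.117, 0, 0, 0, -1]'

```text
time: 24.1
tool_pos: [0.4768, 0.4356, 0.045]
tcp_rot: [0.384, 3.116, 0.003]
wrist_force: [-0.1, -0.1, -1.1]
width: 0.212
grip_force: 78.3
```

Still bearing the weight, so I'll ease it down and release.

>>> jog_arm --deltas '[0, 0, 0.001, 0, 0, 0, -1, 0, 0, 0.002, 0, 0, 0, -1, 0, 0, 0.002, 0, 0, 0, 0.2, 0, 0, 0.002, 0, 0, 0, 1, 0, 0, 0.002, 0, 0, 0, 1, 0, 0, -0.02, 0, 0, 0, 1, 0, 0, -0.06, 0, 0, 0, 1, 0, 0, -0.11, 0, 0, 0, 1]'

```text
time: 24.9
tool_pos: [0.4734, 0.4337, 0.1512]
tcp_rot: [-0.382, -3.114, 0.007]
wrist_force: [0.7, 0.5, 1.0]
width: 1.002
grip_force: 0.0
```

```bash
python3 - <<'E'
from h import *
go([.46,.1,.22],109); 
g=P(P((.628,.032),-38,(0,-.085-.0575-.1045)),0,(0,0));print(g)
go([g[0],g[1],.15],52)
E
```

```text
t24.9 pos [0.4734 0.4337 0.1512] delta [-0.0675 -0.3273 -0.0674] [-3.800e-01 -5.000e-02  5.699e+01] rows 8 w 1.002
[ 0.47593162 -0.16263866  0.        ]
t24.9 pos [0.4734 0.4337 0.1512] delta [-0.1468 -0.578   0.0036] [ -0.41   0.15 113.99] rows 15 w 1.002
```

>>> jog_arm --deltas '[-0.067, -0.327, -0.067, 0, 0, 57, 1, -0.067, -0.327, -0.067, 0, 0, 57, 1, -0.067, -0.327, -0.067, 0, 0, 57, 1, -0.067, -0.327, -0.067, 0, 0, 57, 1, -0.067, -0.327, -0.067, 0, 0, 57, 1, -0.067, -0.327, -0.067, 0, 0, 57, 1, -0.067, -0.327, -0.067, 0, 0, 57, 1, -0.067, -0.327, -0.067, 0, 0, 57, 1]'

```text
time: 25.7
tool_pos: [0.4616, 0.0979, 0.2217]
tcp_rot: [1.831, 2.549, 0.001]
wrist_force: [0.1, 1.0, -0.4]
width: 0.999
grip_force: 0.0
```

```bash
python3 - <<'E'
from h import *
go([.476,-.1626,.15],52)
# handle pose (orange) in region near shovel handle
c=read_camera("top");hsv=cv2.cvtColor(c["color"],cv2.COLOR_BGR2HSV)
m=cv2.inRange(hsv,(5,100,30),(20,255,255))[200:280,280:345]
for k in cv2.findContours(m,cv2.RETR_EXTERNAL,cv2.CHAIN_APPROX_NONE,offset=(280,200))[0]:
    if cv2.contourArea(k)>40:
        b=cv2.boxPoints(cv2.minAreaRect(k));w=px2w(c,b,.048);e=w[1]-w[0];f=w[2]-w[1]
        print(w.mean(0),np.linalg.norm(e),np.degrees(np.arctan2(e[1],e[0])),np.linalg.norm(f),np.degrees(np.arctan2(f[1],f[0])))
print("expected mid",P((.628,.032),-38,(0,-.085-.0575-.111)))
E
```

```text
t25.7 pos [0.4616 0.0979 0.2217] delta [-0.2513 -0.0696  0.072 ] [1.700e-01 5.000e-02 5.662e+01] rows 8 w 0.999
[ 0.47628884 -0.16578616  0.048     ] 0.02042015087355509 -37.789762571861054 0.10459699771159148 -127.76289290681629
expected mid [ 0.47192982 -0.16776073  0.        ]
```

>>> jog_arm --deltas '[-0.253, -0.07, 0.06, 0, 0, 56.6, 1, -0.253, -0.07, 0.06, 0, 0, 56.6, 1, -0.253, -0.07, 0.06, 0, 0, 56.6, 1, -0.253, -0.07, 0.06, 0, 0, 56.6, 1, -0.253, -0.07, 0.06, 0, 0, 56.6, 1, -0.253, -0.07, 0.06, 0, 0, 56.6, 1, -0.253, -0.07, 0.06, 0, 0, 56.6, 1, -0.253, -0.07, 0.06, 0, 0, 56.6, 1]'

```text
time: 26.55
tool_pos: [0.4774, -0.1598, 0.1592]
tcp_rot: [-2.817, -1.386, 0.001]
wrist_force: [-0.2, -0.1, -0.1]
width: 1.0
grip_force: 0.0
```

```bash
python3 - <<'E'
from h import *
go([.4795,-.1615,.0165],52.1)
E
```

```text
t26.6 pos [ 0.4774 -0.1598  0.1592] delta [-1.000e-04  3.000e-03  1.427e-01] [-0.11 -0.01  0.3 ] rows 4 w 1.0
```

>>> jog_arm --deltas '[0, 0.003, 0.04, 0, 0, 0, 1, 0, 0.003, 0.08, 0, 0, 0, 1, 0, 0.003, 0.115, 0, 0, 0, 1, 0, 0.003, 0.135, 0, 0, 0, 1, 0, 0.003, 0.141, 0, 0, 0, 1, 0, 0.003, 0.141, 0, 0, 0, 1, 0, 0.003, 0.141, 0, 0, 0, 1]'

```text
time: 27.25
tool_pos: [0.4811, -0.162, 0.0205]
tcp_rot: [2.816, 1.389, 0.002]
wrist_force: [-0.2, -0.6, 1.3]
width: 1.004
grip_force: 0.0
```

>>> jog_arm --deltas '[0, 0, 0, 0, 0, 0, -1, 0, 0, 0, 0, 0, 0, -1, 0, 0, 0, 0, 0, 0, -1, 0, 0, 0, 0, 0, 0, -1, 0, 0, 0, 0, 0, 0, -1, 0, 0, 0, 0, 0, 0, -1, 0, 0, 0, 0, 0, 0, -1, 0, 0, 0, 0, 0, 0, -1]' --squeeze 120

```text
time: 28.05
tool_pos: [0.4795, -0.1623, 0.02]
tcp_rot: [-2.819, -1.387, 0.0]
wrist_force: [-3.2, 0.6, 5.9]
width: 0.221
grip_force: 117.5
```

>>> jog_arm --deltas '[-0.003, 0, -0.002, 0, 0, 0, -1, -0.006, 0, -0.006, 0, 1, 0, -1, -0.008, 0, -0.014, 0, 2, 0, -1, -0.01, 0, -0.024, 0, 3, 0, -1, -0.01, 0, -0.036, 0, 4, 0, -1, -0.01, 0, -0.05, 0, 5, 0, -1, -0.01, 0, -0.06, 0, 5, 0, -1, -0.01, 0, -0.06, 0, 5, 0, -1]'

```text
time: 28.85
tool_pos: [0.4753, -0.1711, 0.0818]
tcp_rot: [-2.786, -1.37, -0.126]
wrist_force: [1.0, -0.4, -2.9]
width: 0.218
grip_force: 118.0
```

```bash
cat >> h.py <<'E'
def yel(z=.05):
    c=read_camera("top");hsv=cv2.cvtColor(c["color"],cv2.COLOR_BGR2HSV)
    m=cv2.inRange(hsv,(18,60,30),(35,255,255))
    for k in cv2.findContours(m,cv2.RETR_EXTERNAL,cv2.CHAIN_APPROX_NONE)[0]:
        x,y,w,h=cv2.boundingRect(k)
        if cv2.contourArea(k)>25 and x>205 and y>120 and x<440: print("yel",(x,y,w,h),cv2.contourArea(k),px2w(c,[(x+w/2,y+h/2)],z).round(3))
E
python3 - <<'E'
from h import *
s=readout.read_state();print(s["tool_pos"],s["wrist_force"],s["torque"],s["q"].round(2))
yel(.08)
# dump geometry: forward dir candidates
b=(.6337,-.4098)
print("corners",[P(b,-8.6,(x,y)).round(3) for x,y in [(.09,.09),(.09,-.09),(-.09,-.09),(-.09,.09)]])
E
```

```text
[ 0.47532054 -0.17114462  0.08182021] [ 0.95766823 -0.41231451 -2.91693445] [-0.38170811  0.23520566  0.00285955] [-0.46  0.05  2.12  0.11  0.95  0.14]
yel (269, 197, 30, 32) 459.5 [[ 0.501 -0.077  0.08 ]]
yel (284, 179, 32, 30) 469.0 [[ 0.559 -0.123  0.08 ]]
corners [array([ 0.736, -0.334,  0.   ]), array([ 0.709, -0.512,  0.   ]), array([ 0.531, -0.485,  0.   ]), array([ 0.558, -0.307,  0.   ])]
```

>>> jog_arm --deltas '[-0.003, 0, -0.01, 0, 0, 0, -1, -0.007, 0, -0.025, 0, 0, 0, -1, -0.01, 0, -0.04, 0, 0, 0, -1, -0.013, 0, -0.055, 0, 0, 0, -1, -0.016, 0, -0.07, 0, 0, 0, -1, -0.018, 0, -0.083, 0, 0, 0, -1, -0.02, 0, -0.09, 0, 0, 0, -1, -0.02, 0, -0.09, 0, 0, 0, -1]'

```text
time: 29.7
tool_pos: [0.4572, -0.1926, 0.1683]
tcp_rot: [-2.784, -1.369, -0.123]
wrist_force: [0.7, -1.0, -3.8]
width: 0.22
grip_force: 118.1
```

```bash
python3 - <<'E'
from h import *
yel(.17)
t=P((.6337,-.4098),-8.6,(-.09+.012-.162,0)); print(t)
go([.43,-.27,.17],22,-5); go([t[0],t[1],.17],-8.6,-5)
E
```

```text
yel (278, 203, 33, 35) 547.5 [[ 0.483 -0.099  0.17 ]]
yel (294, 184, 34, 32) 562.0 [[ 0.54  -0.143  0.17 ]]
[ 0.39639847 -0.37391152  0.        ]
t29.8 pos [ 0.4567 -0.1922  0.1674] delta [-0.0774  0.0263 -0.0094] [-2.610e+00 -1.000e-02  3.027e+01] rows 5 w 0.216
t29.8 pos [ 0.4567 -0.1922  0.1674] delta [-0.1798  0.0632 -0.0183] [-5.280e+00 -2.000e-02  6.075e+01] rows 9 w 0.216
```

>>> jog_arm --deltas '[-0.006, 0.002, -0.001, -0.2, 0, 2.5, -1, -0.018, 0.006, -0.002, -0.5, 0, 7, -1, -0.03, 0.01, -0.004, -1, 0, 12, -1, -0.042, 0.014, -0.005, -1.5, 0, 17, -1, -0.054, 0.018, -0.007, -1.9, 0, 22, -1, -0.066, 0.022, -0.008, -2.3, 0, 27, -1, -0.075, 0.026, -0.009, -2.6, 0, 30, -1, -0.077, 0.026, -0.009, -2.6, 0, 30.3, -1]'

```text
time: 30.55
tool_pos: [0.4291, -0.2694, 0.1683]
tcp_rot: [-3.063, -0.593, -0.131]
wrist_force: [-0.0, 0.3, -3.3]
width: 0.219
grip_force: 118.0
```

```bash
python3 - <<'E'
from h import *
yel(.17)
go([.3964,-.3739,.15],-8.6,-5)
E
```

```text
yel (318, 190, 55, 41) 1134.0 [[ 0.514 -0.238  0.17 ]]
t30.6 pos [ 0.429  -0.2691  0.1683] delta [-0.0708  0.085   0.012 ] [-2.8   0.13 30.45] rows 5 w 0.22
```

>>> jog_arm --deltas '[-0.005, 0.006, 0.001, -0.2, 0, 2.5, -1, -0.015, 0.018, 0.003, -0.6, 0, 7, -1, -0.026, 0.031, 0.004, -1, 0, 12, -1, -0.038, 0.045, 0.006, -1.5, 0, 17, -1, -0.05, 0.059, 0.008, -2, 0, 22, -1, -0.061, 0.073, 0.01, -2.5, 0, 27, -1, -0.069, 0.083, 0.012, -2.8, 0, 30, -1, -0.071, 0.085, 0.012, -2.8, 0, 30.4, -1]'

```text
time: 31.4
tool_pos: [0.3965, -0.374, 0.1501]
tcp_rot: [3.123, -0.234, 0.134]
wrist_force: [0.5, 0.4, -4.0]
width: 0.222
grip_force: 118.1
```

```bash
python3 - <<'E'
from h import *
yel(.13)
go([.3964,-.3739,.12],-8.6,-5)
print(readout.read_state()["q"].round(2))
# shovel front edge check: expected pixel of edge corners, shown for bin overlap
s=readout.read_state();A=R.from_rotvec(s["tcp_rot"]).as_matrix()
e=s["tool_pos"]+A@np.array([.162,0,.0177]); print("edge",e)
c=read_camera("top"); im=cv2.convertScaleAbs(c["color"][130:290,270:440],alpha=1.6)
o=cv2.resize(im,None,fx=3.5,fy=3.5,interpolation=cv2.INTER_CUBIC)
for dy in(-.083,.083):
    q=(w2px(c,[e+A[:,1]*dy])[0]-[270,130]+.5)*3.5; cv2.circle(o,tuple(map(int,q)),4,(0,0,255),1)
for x,y in [(-.09,.09),(-.09,-.09)]:
    q=(w2px(c,[P((.6337,-.4098),-8.6,(x,y,.08))])[0]-[270,130]+.5)*3.5; cv2.circle(o,tuple(map(int,q)),4,(0,255,0),1)
cv2.imwrite("pics/d1.png",o)
E
```

```text
yel (372, 204, 56, 35) 1117.0 [[ 0.487 -0.402  0.13 ]]
t31.4 pos [ 0.3966 -0.3738  0.1503] delta [-0.0027  0.0001  0.0302] [-0.    0.09  0.08] rows 2 w 0.218
[-0.84  0.02  2.01  0.06  1.05  0.85]
edge [ 0.55769483 -0.39795353  0.14651898]
```

View pics/d1.png

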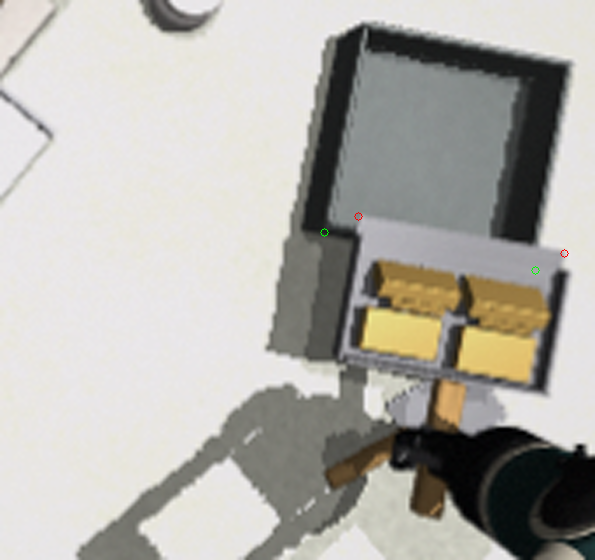

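The red corners match the blade: its edge sits just inside the near rim, with all four offcuts on it. Next I'll compute the tipping poses.

```bash
cat >> h.py <<'E'
def tip(pitch,press=.002,ins=.012):
    E=P((.6337,-.4098),-8.6,(-.09+ins,0,.08-(ins-.005)*np.tan(np.radians(max(pitch,0)))-press))
    y=np.radians(-8.6);X=np.array([np.cos(y),np.sin(y),0]);Z=np.array([0,0,-1.])
    A=(R.from_matrix(np.c_[X,np.cross(Z,X),Z])*R.from_euler("y",-pitch,degrees=True)).as_matrix()
    go(E-A@np.array([.162,0,.0177]),-8.6,pitch)
E
python3 - <<'E'
from h import *
for p,pr in [(0,-.04),(8,-.008),(8,0),(8,.003)]: print(p,pr);tip(p,pr)
E
```

```text
0 -0.04
t31.5 pos [ 0.3969 -0.3734  0.1505] delta [-0.0015  0.0005  0.0128] [-0.   -4.93  0.12] rows 2 w 0.22
8 -0.008
t31.5 pos [ 0.3969 -0.3734  0.1505] delta [0.0016 0.0005 0.0237] [  0.   -12.93   0.12] rows 3 w 0.22
8 0
t31.5 pos [ 0.3969 -0.3734  0.1505] delta [0.0009 0.0005 0.0316] [  0.   -12.93   0.12] rows 3 w 0.22
8 0.003
t31.5 pos [ 0.3969 -0.3734  0.1505] delta [0.0007 0.0005 0.0346] [  0.   -12.93   0.12] rows 3 w 0.22
```

>>> jog_arm --deltas '[0, 0, 0.004, 0, -2, 0, -1, -0.001, 0, 0.009, 0, -4, 0, -1, 0, 0, 0.014, 0, -7, 0, -1, 0.001, 0, 0.019, 0, -10, 0, -1, 0.0015, 0, 0.024, 0, -12.9, 0, -1, 0.001, 0, 0.028, 0, -12.9, 0, -1, 0.001, 0, 0.0316, 0, -12.9, 0, -1, 0.001, 0, 0.033, 0, -12.9, 0, -1]'

```text
time: 32.3
tool_pos: [0.4015, -0.3746, 0.1187]
tcp_rot: [-3.117, 0.233, 0.213]
wrist_force: [-0.6, 1.7, 1.6]
width: 0.214
grip_force: 118.9
```

```bash
python3 - <<'E'
from h import *
s=readout.read_state();print(s["wrist_force"],s["torque"]); yel(.1)
tip(8,.003);tip(8,.006)
E
```

```text
[-0.56045133  1.66850549  1.63494075] [ 0.45657746 -0.37513291  0.18628584]
yel (367, 215, 23, 15) 233.0 [[ 0.482 -0.351  0.1  ]]
yel (371, 200, 49, 35) 677.0 [[ 0.498 -0.4    0.1  ]]
t32.4 pos [ 0.4016 -0.3746  0.1188] delta [-0.0008  0.0001  0.0029] [ 0.09 -0.22  0.04] rows 2 w 0.218
t32.4 pos [ 0.4016 -0.3746  0.1188] delta [-0.0004  0.0001  0.0058] [ 0.09 -0.22  0.04] rows 2 w 0.218
```

>>> jog_arm --deltas '[0, 0, 0.001, 0, 0, 0, -1, 0, 0, 0.001, 0, 0, 0, -1, 0, 0, 0.001, 0, 0, 0, -1]'

```text
time: 32.65
tool_pos: [0.4013, -0.375, 0.1182]
tcp_rot: [-3.118, 0.234, 0.212]
wrist_force: [1.0, 2.0, 1.1]
width: 0.22
grip_force: 119.0
```

```bash
python3 - <<'E'
from h import *
s=readout.read_state();print(s["wrist_force"],s["torque"])
for p in(12,16,20,24,28,32,36,40,44): tip(p,.003)
E
```

```text
[0.9523445  1.95678261 1.05825644] [ 0.49978834 -0.77498016  0.16641219]
t32.6 pos [ 0.4013 -0.375   0.1182] delta [ 0.0011 -0.0004 -0.0085] [ 0.13 -4.22  0.01] rows 2 w 0.22
t32.6 pos [ 0.4013 -0.375   0.1182] delta [ 0.0036 -0.0003 -0.0191] [ 0.13 -8.22  0.01] rows 2 w 0.22
t32.6 pos [ 0.4013 -0.375   0.1182] delta [ 0.0069 -0.0003 -0.0295] [  0.13 -12.22   0.  ] rows 3 w 0.22
t32.6 pos [ 0.4013 -0.375   0.1182] delta [ 0.011  -0.0003 -0.0396] [  0.13 -16.22  -0.  ] rows 3 w 0.22
t32.6 pos [ 0.4013 -0.375   0.1182] delta [ 0.0157 -0.0003 -0.0493] [ 1.300e-01 -2.022e+01 -1.000e-02] rows 4 w 0.22
t32.6 pos [ 0.4013 -0.375   0.1182] delta [ 0.0212 -0.0002 -0.0587] [ 1.300e-01 -2.422e+01 -1.000e-02] rows 4 w 0.22
t32.6 pos [ 0.4013 -0.375   0.1182] delta [ 0.0274 -0.0002 -0.0676] [ 1.300e-01 -2.822e+01 -2.000e-02] rows 5 w 0.22
t32.6 pos [ 0.4013 -0.375   0.1182] delta [ 0.0343 -0.0002 -0.0759] [ 1.300e-01 -3.222e+01 -2.000e-02] rows 5 w 0.22
t32.6 pos [ 0.4013 -0.375   0.1182] delta [ 0.0418 -0.0002 -0.0837] [ 1.300e-01 -3.622e+01 -3.000e-02] rows 6 w 0.22
```

>>> jog_arm --deltas '[0.001, 0, -0.004, 0, -2.2, 0, -1, 0.0011, 0, -0.0085, 0, -4.2, 0, -1, 0.002, 0, -0.0135, 0, -6.2, 0, -1, 0.0036, 0, -0.019, 0, -8.2, 0, -1, 0.005, 0, -0.024, 0, -10.2, 0, -1, 0.007, 0, -0.0295, 0, -12.2, 0, -1, 0.009, 0, -0.0345, 0, -14.2, 0, -1, 0.011, 0, -0.0396, 0, -16.2, 0, -1]'

```text
time: 33.45
tool_pos: [0.4175, -0.3782, 0.1569]
tcp_rot: [-3.037, 0.229, 0.647]
wrist_force: [-0.0, -0.1, 3.4]
width: 0.222
grip_force: 119.3
```

```bash
python3 - <<'E'
from h import *
s=readout.read_state();print(s["wrist_force"],s["torque"]); yel(.1)
for p in(24,28,32,36,40,44): tip(p,.004)
E
```

```text
[-0.02444999 -0.12017812  3.39893016] [ 0.4332276  -0.78497432  0.01598498]
yel (398, 216, 10, 10) 50.5 [[ 0.488 -0.422  0.1  ]]
yel (371, 211, 23, 15) 245.5 [[ 0.494 -0.362  0.1  ]]
yel (372, 196, 46, 21) 357.5 [[ 0.53  -0.398  0.1  ]]
t33.5 pos [ 0.4189 -0.3785  0.1569] delta [-0.0008 -0.0012  0.0025] [ 0.23  0.01 -0.05] rows 2 w 0.221
t33.5 pos [ 0.4189 -0.3785  0.1569] delta [ 0.0011 -0.0011 -0.0082] [ 0.22 -3.99 -0.05] rows 2 w 0.221
t33.5 pos [ 0.4189 -0.3785  0.1569] delta [ 0.0037 -0.0011 -0.0187] [ 0.22 -7.99 -0.06] rows 2 w 0.221
t33.5 pos [ 0.4189 -0.3785  0.1569] delta [ 0.0072 -0.0011 -0.029 ] [  0.22 -11.99  -0.07] rows 3 w 0.221
t33.5 pos [ 0.4189 -0.3785  0.1569] delta [ 0.0114 -0.001  -0.0389] [  0.22 -15.99  -0.08] rows 3 w 0.221
t33.5 pos [ 0.4189 -0.3785  0.1569] delta [ 0.0165 -0.001  -0.0485] [  0.21 -19.99  -0.09] rows 4 w 0.221
```

Contact is firm at about 7 N. Next I'll tip to 40°.

>>> jog_arm --deltas '[0.0, -0.001, -0.002, 0, -2, 0, -1, 0.001, -0.001, -0.0075, 0, -4, 0, -1, 0.002, -0.001, -0.013, 0, -6, 0, -1, 0.0037, -0.001, -0.018, 0, -8, 0, -1, 0.005, -0.001, -0.0235, 0, -10, 0, -1, 0.007, -0.001, -0.0285, 0, -12, 0, -1, 0.009, -0.001, -0.0335, 0, -14, 0, -1, 0.0114, -0.001, -0.0385, 0, -16, 0, -1]'

```text
time: 34.3
tool_pos: [0.4431, -0.3812, 0.1864]
tcp_rot: [-2.9, 0.219, 1.058]
wrist_force: [0.7, -0.7, 0.5]
width: 0.219
grip_force: 119.0
```

>>> jog_arm --deltas '[0, 0, 0, 0, 0, 0, -1, 0, 0, 0, 0, 0, 0, -1, 0, 0, 0, 0, 0, 0, -1, 0, 0, 0, 0, 0, 0, -1]'

```text
time: 34.7
tool_pos: [0.4429, -0.3803, 0.1857]
tcp_rot: [-2.899, 0.218, 1.055]
wrist_force: [3.0, -1.0, -0.1]
width: 0.216
grip_force: 119.0
```

```bash
python3 - <<'E'
from h import *
s=readout.read_state();print(s["wrist_force"],s["torque"],s["q"].round(2)); yel(.05)
for p in(40,44,48,52): tip(p,.004)
E
```

```text
[ 2.97191348 -1.02098834 -0.12529951] [-0.42824104 -1.2394094   0.04827554] [-0.58  0.56  1.42 -0.28  1.81  1.16]
yel (367, 160, 47, 30) 678.5 [[ 0.626 -0.4    0.05 ]]
t34.8 pos [ 0.4429 -0.3803  0.1858] delta [ 0.0005  0.0007 -0.003 ] [ 0.12  0.01 -0.05] rows 2 w 0.22
t34.8 pos [ 0.4429 -0.3803  0.1858] delta [ 0.0027  0.0007 -0.0136] [ 0.12 -3.99 -0.06] rows 2 w 0.22
t34.8 pos [ 0.4429 -0.3803  0.1858] delta [ 0.0057  0.0007 -0.024 ] [ 0.12 -7.99 -0.06] rows 2 w 0.22
t34.8 pos [ 0.4429 -0.3803  0.1858] delta [ 0.0097  0.0007 -0.034 ] [  0.12 -11.99  -0.07] rows 3 w 0.22
```

>>> jog_arm --deltas '[0.001, 0, -0.003, 0, -2, 0, -1, 0.003, 0, -0.0115, 0, -4, 0, -1, 0.006, 0, -0.021, 0, -8, 0, -1, 0.006, 0, -0.02, 0, -8, 0, -1, 0.006, 0, -0.02, 0, -8, 0, -1, 0.006, 0, -0.02, 0, -8, 0, -1, 0.006, 0, -0.02, 0, -8, 0, -1]'

```text
time: 35.45
tool_pos: [0.4602, -0.3826, 0.1973]
tcp_rot: [-2.809, 0.211, 1.251]
wrist_force: [4.7, -1.2, 0.6]
width: 0.223
grip_force: 119.2
```

```bash
python3 - <<'E'
from h import *
s=readout.read_state();print(s["wrist_force"],s["torque"]); yel(.03)
c=read_camera("scene");hsv=cv2.cvtColor(c["color"],cv2.COLOR_BGR2HSV)
m=cv2.inRange(hsv,(14,70,40),(35,255,255))
for k in cv2.findContours(m,cv2.RETR_EXTERNAL,cv2.CHAIN_APPROX_NONE)[0]:
    if cv2.contourArea(k)>15: print(cv2.boundingRect(k),cv2.contourArea(k))
A=R.from_rotvec(s["tcp_rot"]).as_matrix()
mm=[(.0575,.083),(.0575,-.083),(-.057,-.083),(-.057,.083)]
print("blade px",w2px(c,[s["tool_pos"]+A@np.array([.1045+x,-y,.0147]) for x,y in mm]).round())
print("bin rim px",w2px(c,[P((.6337,-.4098),-8.6,(x,y,.08)) for x,y in [(.09,.09),(.09,-.09),(-.09,-.09),(-.09,.09)]]).round())
t=read_camera("top");print("blade top px",w2px(t,[s["tool_pos"]+A@np.array([.1045+x,-y,.0147]) for x,y in mm]).round())
E
```

```text
[ 4.72469116 -1.21991745  0.55994677] [-0.17689812 -1.5209265   0.0088705 ]
yel (367, 160, 41, 29) 584.5 [[ 0.629 -0.398  0.03 ]]
(339, 269, 55, 33) 923.5
(239, 262, 28, 32) 639.5
(164, 175, 40, 28) 724.0
(76, 124, 23, 23) 327.5
(236, 112, 21, 10) 61.5
(167, 112, 21, 31) 262.0
(60, 98, 20, 18) 210.0
(203, 83, 9, 10) 47.0
(212, 64, 15, 15) 108.0
(483, 31, 29, 118) 1565.5
(429, 17, 63, 73) 2847.5
(479, 0, 12, 10) 34.5
(366, 0, 41, 19) 439.0
blade px [[203. 135.]
 [186. 106.]
 [204.  81.]
 [223. 109.]]
bin rim px [[154. 149.]
 [138. 116.]
 [188. 101.]
 [206. 133.]]
blade top px [[364. 193.]
 [419. 202.]
 [427. 229.]
 [367. 219.]]
```

```bash
python3 - <<'E'
from h import *
s=readout.read_state();A=R.from_rotvec(s["tcp_rot"]).as_matrix()
for n in("scene","top"):
    c=read_camera(n)
    print(n,"handle px x=-.06..-.165:",w2px(c,[s["tool_pos"]+A@np.array([.1045+x,0,-.02]) for x in(-.06,-.08,-.1,-.13,-.165)]).round().tolist())
    im=c["color"];hsv=cv2.cvtColor(im,cv2.COLOR_BGR2HSV)
    if n=="scene":
        m=cv2.inRange(hsv,(14,70,40),(35,255,255))
        for b in [(203,83,9,10),(212,64,15,15),(167,112,21,31)]:
            x,y,w,h=b; mk=m[y:y+h,x:x+w]; print(b,cv2.mean(hsv[y:y+h,x:x+w],mk)[:3])
        for y in range(76,140,4): print(y,"".join("Y" if m[y,x] else("#" if im[y,x].mean()<45 else("o" if im[y,x].mean()<95 else ".")) for x in range(150,236,2)))
    else:
        m=cv2.inRange(hsv,(14,70,30),(35,255,255))
        for y in range(150,240,4): print(y,"".join("Y" if m[y,x] else("#" if im[y,x].mean()<45 else("o" if im[y,x].mean()<95 else ".")) for x in range(350,446,2)))
E
```

```text
scene handle px x=-.06..-.165: [[206.0, 90.0], [209.0, 85.0], [213.0, 81.0], [218.0, 73.0], [225.0, 65.0]]
(203, 83, 9, 10) (18.266666666666666, 97.63333333333333, 86.0)
(212, 64, 15, 15) (18.298387096774192, 104.89516129032258, 105.33064516129032)
(167, 112, 21, 31) (20.867549668874172, 113.08278145695364, 97.04304635761589)
76 oooo.......ooooooooo##########oYYYYYo......
80 oooo.........ooooooooooo########oooo.......
84 ooooo..........oooooooooooooYYYooo.........
88 ooo...............oo.ooooooYYYY............
92 ....................ooooooooYo.............
96 ...................oooooooooooo............
100 ..................ooooooooooooooo..........
104 .................ooo.ooooooooooooo.........
108 ..........oooooooo.ooooooooooooooooo.......
112 ...ooooooooooYoooooooooooooooooooooo.......
116 oooooooooooYYYYooooooooooooooooooo.........
120 ooooooooooYYYYYooooooooooooooooo...........
124 oooooooooYYYYYoooooooooooooooooo...........
128 oooooooooYYYYYYoooooooooooooooooo..........
132 ooooooooooYYYYYYoooooooooooooooooooooooo...
136 oooooooooooYYYYYYYYoooooooooooooooooo......
top handle
[... 618 characters left out ...]
###########
190 oooo###o#####ooooooooooooo######################
194 ooo###############oooooooo######################
198 oooooooo########################################
202 oooooooo########################################
206 oooooooo######o#################################
210 ooooooooo#o#ooo#o###############################
214 ooooooooo#oooooo################################
218 ..ooooooooooooooooo#############################
222 .......oooooooooooo#############################
226 ........oooooo....##############################
230 ........oooo.....###############################
234 ........oooo....################################
238 .......oooo....#################################
```

The blade is clear: the only yellow near it is the wooden handle, and the offcuts are in the bin. Lifting away and levelling.

```bash
python3 - <<'E'
from h import *
go([.42,-.375,.28],-8.6,48); go([.42,-.36,.26],-8.6,0)
E
```

```text
t35.7 pos [ 0.4601 -0.3826  0.1974] delta [-0.0887 -0.0014 -0.0249] [ 0.1   0.07 -0.04] rows 3 w 0.217
t35.7 pos [ 0.4601 -0.3826  0.1974] delta [-0.0753 -0.0162 -0.0099] [ 0.11 48.07 -0.  ] rows 7 w 0.217
```

>>> jog_arm --deltas '[-0.03, 0, -0.01, 0, 0, 0, -1, -0.06, 0, -0.02, 0, 0, 0, -1, -0.089, 0, -0.025, 0, 0, 0, -1, -0.085, -0.005, -0.022, 0, 8, 0, -1, -0.083, -0.008, -0.019, 0, 16, 0, -1, -0.08, -0.011, -0.016, 0, 24, 0, -1, -0.078, -0.014, -0.013, 0, 32, 0, -1, -0.075, -0.016, -0.01, 0, 40, 0, -1]'

```text
time: 36.5
tool_pos: [0.4186, -0.3595, 0.2594]
tcp_rot: [-3.116, 0.233, 0.219]
wrist_force: [-0.0, 0.4, -2.1]
width: 0.222
grip_force: 118.4
```

```bash
python3 - <<'E'
from h import *
c=read_camera("top");im=c["color"];hsv=cv2.cvtColor(im,cv2.COLOR_BGR2HSV)
m=cv2.inRange(hsv,(14,70,30),(35,255,255))
for y in range(138,206,3): print(y,"".join("Y" if m[y,x] else("#" if im[y,x].mean()<45 else("o" if im[y,x].mean()<95 else ".")) for x in range(346,440,2)))
go([.46,-.1,.22],-4)
E
```

```text
138 ............o#o##ooo...........................
141 .........o####o#########ooo....................
144 .........o####o#################oo.............
147 ........oo###ooooooooo##################ooo....
150 ........oo###oooooooooooooooooo############o...
153 ........o####ooooooooooooooooooooooo#######....
156 .......oo###oooooooooooooooooooooooo######o....
159 .......oo###oooooooooooooooooooooooo######o....
162 .......o####oYYYYYYYYooooooooooooooo######o....
165 .......o####YYYYYYYYYYYooooooooooooo######.....
168 ......oo###oYYYYYYYYYYooooooooooooo######o.....
171 ......oo###oYYYYYYYYYYooooooooooooo######o.....
174 ......o####oooooooooo#YYYYYYYYYYooo######......
177 .....oo###o#YYYYYoooo#YYYYYYYYYYYoo######......
180 .....oo###oYYYYYYYYYYYYYYYYYYYYYYY######o......
183 .....o####oYYYY...YYYYYYYYYYYYYYYYYY####o......
186 .....o####oooYY.........oooo#YYYYYYYY###.......
189 oo..oo###oooooo#...............ooooY###o.......
192 oooooo#####ooo#o.............o.ooooooooo.......
195 ooooo##########o............oo.oooooooooooo....
198 ooooooooooo####................ooooo.....o..ooo
201 oooooooooooooo#...........oooooo.......oo....o#
204 ooooooooooooo##oo.............ooooooooooo.ooo##
t36.5 pos [ 0.4145 -0.3577  0.2588] delta [ 0.0116 -0.2616  0.0376] [-0.32  7.98 -4.64] rows 7 w 0.223
```

All four offcuts are visible in the bin. Returning the shovel to the mat.

>>> jog_arm --deltas '[0.012, -0.262, 0.03, 0, 8, -4.6, -1, 0.012, -0.262, 0.03, 0, 8, -4.6, -1, 0.012, -0.262, 0.03, 0, 8, -4.6, -1, 0.012, -0.262, 0.03, 0, 8, -4.6, -1, 0.012, -0.262, 0.03, 0, 8, -4.6, -1, 0.012, -0.262, 0.03, 0, 8, -4.6, -1, 0.012, -0.262, 0.03, 0, 8, -4.6, -1]'

```text
time: 37.25
tool_pos: [0.4649, -0.1005, 0.2262]
tcp_rot: [-3.136, 0.102, 0.012]
wrist_force: [-0.3, -0.8, -2.7]
width: 0.216
grip_force: 118.8
```

```bash
python3 - <<'E'
from h import *
c=read_camera("top");hsv=cv2.cvtColor(c["color"],cv2.COLOR_BGR2HSV)
m=cv2.inRange(hsv,(5,120,30),(19,255,255))[150:280,90:170]
k=max(cv2.findContours(m,cv2.RETR_EXTERNAL,cv2.CHAIN_APPROX_NONE,offset=(90,150))[0],key=cv2.contourArea)
b=cv2.boxPoints(cv2.minAreaRect(k));w=px2w(c,b,.041);print("brush",w.round(3).tolist())
go([.389,.2935,.16],-2.5)
E
```

```text
brush [[0.426, 0.441, 0.041], [0.553, 0.41, 0.041], [0.54, 0.356, 0.041], [0.412, 0.387, 0.041]]
t37.3 pos [ 0.4654 -0.102   0.2266] delta [-0.1021 -0.3894  0.0685] [-0.18  0.37 -1.32] rows 10 w 0.219
```

The brush was knocked about 36 mm toward the shovel's old spot. It still stands, centred at (0.483, 0.399). I'll set the shovel down beside it, centred at y≈0.252.

```bash
python3 - <<'E'
from h import *
go([.3895,.261,.16],-5)
E
```

```text
t37.3 pos [ 0.4654 -0.102   0.2266] delta [-0.0995 -0.357   0.0684] [-0.17  0.37  1.18] rows 9 w 0.219
```

>>> jog_arm --deltas '[-0.06, -0.36, 0.04, 0, 0.4, 0, -1, -0.06, -0.36, 0.04, 0, 0.4, 0, -1, -0.06, -0.36, 0.04, 0, 0.4, 0, -1, -0.06, -0.36, 0.04, 0, 0.4, 0, -1, -0.06, -0.36, 0.04, 0, 0.4, 0, -1, -0.06, -0.36, 0.04, 0, 0.4, 0, -1, -0.06, -0.36, 0.04, 0, 0.4, 0, -1, -0.06, -0.36, 0.04, 0, 0.4, 0, -1]'

```text
time: 38.1
tool_pos: [0.4317, 0.2628, 0.1887]
tcp_rot: [-3.137, 0.107, -0.006]
wrist_force: [-0.3, -1.5, -1.5]
width: 0.218
grip_force: 118.9
```

```bash
python3 - <<'E'
from h import *
go([.3895,.261,.06],-5)
E
```

```text
t38.1 pos [0.4317 0.2628 0.1887] delta [-0.0424  0.0051  0.1285] [-0.18 -0.21  1.11] rows 4 w 0.218
```

>>> jog_arm --deltas '[-0.042, 0.004, 0.03, 0, 0, 1.1, -1, -0.042, 0.004, 0.07, 0, 0, 1.1, -1, -0.042, 0.004, 0.105, 0, 0, 1.1, -1, -0.042, 0.004, 0.135, 0, 0, 1.1, -1, -0.042, 0.004, 0.15, 0, 0, 1.1, -1, -0.042, 0.004, 0.155, 0, 0, 1.1, -1, -0.042, 0.004, 0.158, 0, 0, 1.1, -1, -0.042, 0.004, 0.158, 0, 0, 1.1, -1]'

```text
time: 38.9
tool_pos: [0.3917, 0.2602, 0.0316]
tcp_rot: [-3.135, 0.14, -0.01]
wrist_force: [0.3, -0.3, -2.2]
width: 0.216
grip_force: 118.9
```

```bash
python3 - <<'E'
from h import *
go([.3895,.261,.0205],-5)
E
```

```text
t38.9 pos [0.3917 0.2602 0.0316] delta [-0.0023 -0.0006  0.0111] [-0.24 -0.34 -0.12] rows 2 w 0.216
```

>>> jog_arm --deltas '[0, 0, 0.004, 0, 0, 0, -1, 0, 0, 0.007, 0, 0, 0, -1, 0, 0, 0.01, 0, 0, 0, -1, 0, 0, 0.012, 0, 0, 0, -1, 0, 0, 0.012, 0, 0, 0, -1]'

```text
time: 39.4
tool_pos: [0.3912, 0.2611, 0.0204]
tcp_rot: [-3.134, 0.138, -0.01]
wrist_force: [-4.5, -1.2, 8.8]
width: 0.223
grip_force: 120.4
```

Now in contact with the mat. Releasing and backing off upward.

>>> jog_arm --deltas '[0, 0, 0, 0, 0, 0, 0, 0, 0, 0, 0, 0, 0, 1, 0, 0, 0, 0, 0, 0, 1, 0, 0, 0, 0, 0, 0, 1, 0, 0, 0, 0, 0, 0, 1, 0, 0, -0.03, 0, 0, 0, 1, 0, 0, -0.08, 0, 0, 0, 1, 0, 0, -0.13, 0, 0, 0, 1]'

```text
time: 40.2
tool_pos: [0.3888, 0.2593, 0.1493]
tcp_rot: [-3.136, 0.139, -0.005]
wrist_force: [1.6, 0.8, -0.7]
width: 0.999
grip_force: 0.0
```

>>> jog_arm --deltas '[0.03, 0.35, -0.08, 0, 0, 0, 1, 0.03, 0.35, -0.08, 0, 0, 0, 1, 0.03, 0.35, -0.08, 0, 0, 0, 1, 0.03, 0.35, -0.08, 0, 0, 0, 1, 0.03, 0.35, -0.08, 0, 0, 0, 1, 0.03, 0.35, -0.08, 0, 0, 0, 1, 0.03, 0.35, -0.08, 0, 0, 0, 1, 0.03, 0.35, -0.08, 0, 0, 0, 1]'

```text
time: 41.0
tool_pos: [0.3889, -0.0961, 0.2294]
tcp_rot: [-3.137, 0.148, -0.013]
wrist_force: [-0.6, 0.9, -0.4]
width: 0.997
grip_force: 0.0
```

```bash
python3 - <<'E'
from h import *
s=readout.read_state();print(s["tool_pos"],s["width"],s["wrist_force"])
c=read_camera("top");im=c["color"];hsv=cv2.cvtColor(im,cv2.COLOR_BGR2HSV)
m=cv2.inRange(hsv,(5,120,30),(19,255,255))[150:290,90:185]
for k in cv2.findContours(m,cv2.RETR_EXTERNAL,cv2.CHAIN_APPROX_NONE,offset=(90,150))[0]:
    if cv2.contourArea(k)>40:
        b=cv2.boxPoints(cv2.minAreaRect(k));w=px2w(c,b,.041);e=w[1]-w[0];f=w[2]-w[1]
        print("org",w.mean(0).round(3),np.linalg.norm(e).round(3),np.degrees(np.arctan2(e[1],e[0])).round(1),np.linalg.norm(f).round(3))
for y in range(150,280,4): print(y,"".join("B" if (5<=hsv[y,x,0]<=19 and hsv[y,x,1]>120) else("#" if im[y,x].mean()<30 else("o" if im[y,x].mean()<90 else ".")) for x in range(95,215,2)))
yel(.03)
E
```

```text
[ 0.38891248 -0.09610061  0.22941967] 0.9971567095575983 [-0.63913081  0.89266365 -0.39922858]
org [0.39  0.261 0.041] 0.104 -4.3 0.024
org [0.483 0.399 0.041] 0.131 -13.7 0.055
150 .............................................oo......oBo....
154 ................................................oooo........
158 .........oo.................................................
162 .........##############ooooo................................
166 .........###############################oooo................
170 ........o#########################################.........o
174 ........o########################################o.........o
178 ........#########################################...........
182 ........#########################################...........
186 .......o########################################o...........
190 .......o######################..oooooo##########o...........
194 .......########BBBBBB########oo.............................
198 .......#######BBBBBBBBBB####oo..............................
202 ......o#######BBBBBBBBBB####oo.........................o....
206 ......##
[... 576 characters left out ...]
 ....#################################BBBB####...............
246 ...o#################################BBBB####...............
250 ...##################################BBBB####...............
254 ..........oooo######################BBBB####o...............
258 .............................oo#####BBBB####................
262 ....................................BBBB....................
266 ............................................................
270 ............................................................
274 ............................................................
278 ............................................................
yel (367, 160, 52, 32) 732.0 [[ 0.624 -0.415  0.03 ]]
```

```bash
python3 -c "
from h import *
print(finish_job())"
```

```text
the job is handed in; nothing more can be done
None
```

I handed the job in, but the hand-in gave no verdict: by my camera checks all four offcuts are in the bin, the shovel is on the mat and looks flat, and the brush stands upright beside it, still on the mat after being knocked about 36 mm during the run.

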